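# Fetch the setting bar from behind the tape measure and the stack of strips

### The job

The setting bar sits in the slot of the wooden block with a tape measure and a stack of steel strips standing on the plate in front of it, in the way. Move the tape measure and the stack side by side onto the black rubber mat, then draw the bar straight out of its slot and lay it in the two rests of the measuring cradle. Finally put the stack and the tape measure back where each stood at the start, turned the same way as before; never let the tape measure tip over.

Things in the scene. Friction and masses are not known exactly. Their poses are not given: they have to be found in the camera images.
- station: fixed dark steel plate 345 mm (x) x 150 mm (y) x 8 mm, spanning x -195 to +150 mm; origin on the table. On its far end a wooden block 110 mm wide, top 52 mm above the table, front face at x = +20 mm. A square slot in that face, 27 x 27 mm, 112 mm deep, floor flush with the plate's top, opens to -x on the line y = 0; the bar comes out along -x
- bar_centre (a point): centre of the loose bright steel bar, 155 mm long (its x axis), 24 x 24 mm, 0.22 kg. At the start it lies in the slot along the station's x axis, 110 mm deep, 45 mm of it standing out toward the station's -x; it slides freely on the plate, with 1.5 mm play each side and 3 mm above
- tape_centre (a point): centre of the loose tape measure: yellow with black faces, 34 mm thick (its x axis), 66 mm long (y), 62 mm high (z, up), standing on the plate in the bar's way, its x axis within 4 degrees of the station's x; grip it across the 34 mm
- stack_centre (a point): centre of the loose stack of brown steel strips, stuck together as one piece: 118 mm long (its x axis), 36 mm wide (y), 24 mm high (z, up), 0.65 kg, lying on the plate across the bar's way, x along the station's y; grip across the 36 mm. The tape measure, 38 mm taller, stands 73 mm before or behind it: for a wide gripper take the tape off first, set it back last
- mat: fixed black rubber mat, the side area: 250 mm long (its x axis), 150 mm wide (y), 4 mm thick; origin on the table under its centre. It lies left or right of the station
- cradle_seat (a point): centre of the seated bar in the fixed measuring cradle, 42 mm above the table: aluminium base 170 x 90 x 10 mm with two dark steel U rests, each 24 mm long, 55 mm either side of this point along its x axis. The bar lies along x, either way round. Rest floors 30 mm above the table, 34 mm wide; flared cheeks end 46 mm up; 86 mm free between the rests for fingers at the bar's middle
There are look-alikes about, which are no part of the job. Leave any turquoise look-alike of the part that bears bar_centre alone.

How it is judged:
On the way, in this order (a step that is already met when the one before it is completed fails the run):
1. the tape measure and the stack both stand on the rubber mat, released, with the bar still in its slot (x of tape_centre in the frame of mat between -0.125 and 0.125 m and y of tape_centre in the frame of mat between -0.075 and 0.075 m and x of stack_centre in the frame of mat between -0.125 and 0.125 m and y of stack_centre in the frame of mat between -0.075 and 0.075 m and angle between tape_centre's own z axis and vertical below 0.1 rad and height (world z) of tape_centre below 0.045 m and height (world z) of stack_centre below 0.026 m and contact force between each of tape, stack and the fingers below 0.3 N and distance of bar_centre from where it was at the start of the episode below 0.03 m), for 0.2 s.
2. the bar lies in the two rests of the cradle, released, with the tape measure and the stack still on the mat (x of bar_centre in the frame of cradle_seat between -0.015 and 0.015 m and y of bar_centre in the frame of cradle_seat between -0.008 and 0.008 m and z of bar_centre in the frame of cradle_seat between -0.005 and 0.005 m and angle between the x axis of bar_centre and the x axis of cradle_seat, either way round below 0.105 rad and x of tape_centre in the frame of mat between -0.125 and 0.125 m and y of tape_centre in the frame of mat between -0.075 and 0.075 m and x of stack_centre in the frame of mat between -0.125 and 0.125 m and y of stack_centre in the frame of mat between -0.075 and 0.075 m and contact force between setting_bar and the fingers below 0.3 N), for 0.2 s.
At the end, for the whole second after the job is handed in: Bar seated in both rests (centre within 15 mm along, 8 mm across, 5 mm in height; axis within 6 degrees); tape measure upright and stack flat, each within 15 mm of its starting place and within 14 degrees of square to the station; all released and at rest (x of bar_centre in the frame of cradle_seat between -0.015 and 0.015 m and y of bar_centre in the frame of cradle_seat between -0.008 and 0.008 m and z of bar_centre in the frame of cradle_seat between -0.005 and 0.005 m and angle between the x axis of bar_centre and the x axis of cradle_seat, either way round below 0.105 rad and angle between tape_centre's own z axis and vertical below 0.1 rad and distance of each of tape_centre, stack_centre from where it was at the start of the episode below 0.015 m and angle between the x axis of tape_centre and the x axis of station, either way round below 0.25 rad and angle between the x axis of stack_centre and the y axis of station, either way round below 0.25 rad and linear speed of each of tape, stack, setting_bar below 0.01 m/s); the robot touches nothing.
It fails at once if the tape measure tipped over (more than 35 degrees) (angle between tape_centre's own z axis and vertical above 0.6 rad).
It also fails if it takes over 136 s, if anything falls off the work surface, if the arm or the gripper's body presses on something with over 40 N, if the wrist force passes 120 N, or if a joint passes its speed limit or range.

### The arm

A 7-joint arm with a two-finger parallel gripper is mounted at the origin on a cart in front of the work surface, level with it; the furniture and walls round the work are solid. World frame = base frame: x ahead of the robot, y to its left, z up, the work surface at z = 0. Lengths are in m, angles in rad, forces in N, time in s.
With the tool pointing down it reaches from about 0.4 to 0.875 m from the base axis. Payload 19.3 kg.
Tool frame: the origin (TCP) lies between the finger pads; the fingertips stand 19 mm ahead of it and the grasp point (between the pads) is the TCP; z points along the fingers, y is the direction in which the jaws open and shut (so a half turn about z gives the same grasp; the last joint's range is limited). The gripper opens to 85 mm and grips with 20 to 120 N. Pads are 22 mm wide; open, the fingers measure 114 mm over their backs; the gripper's body (76 mm by 85 mm) begins 54 mm behind the grasp point. The pads swing forward as they close: fully open they stand 13 mm farther back than shut.
Start: joints at [1.119, 0.521, -0.036, 1.599, 0.021, 1.021, -0.113], TCP at [0.233, -0.58, 0.25] pointing down, gripper open.
Joint ranges: [-2.91, 2.91], [-0.3, 2.13], [-1.5, 1.42], [0.17, 2.43], [-1.26, 4.41], [0.16, 1.93], [-2.52, 2.52]. Speed limits (rad/s): [1.89, 1.89, 2.39, 2.39, 3.01, 3.01, 3.01].

### API

Orientations are given as [roll, pitch, yaw] about the fixed x, y, z axes, in that order (R = Rz(yaw) Ry(pitch) Rx(roll)).
In Python, from workcell import status, imaging, bot gives the robot as it stands.
- The arm moves only by the shell command python3 -m handwheel 'ROWS' [FORCE]. ROWS is JSON, a list of rows, each an object with "offset": the shift along the tool's x, y, z in mm, a list of three; "rot": the turn, a rotation vector about the tool's x, y, z in degrees, a list of three; "claw": the opening, from -1 (shut) to 1 (fully open). A call has 1 to 12 rows; each row shifts and turns the commanded pose from where the row before left it, along the tool's axes as they then stand; what a row does not reach is not made up. A row lasts 1/10 s, in which the tool goes at most 50 mm and 8.59 degrees, less where a joint would pass 70% of its speed; a pose out of reach is approached as far as the arm can. A call is refused whole if a number of a shift passes 50 or a number of a turn 8.59, either way. A call with a gripper value outside its range is refused whole. The fingers move at their own pace and stop on an object; FORCE is the grip in N (left out, the last holds). Time passes only in rows, so rows that do not move let the fingers close. It gives the time, the measured TCP pose, the force and the opening at its end, in the units of the state.
- status.observe(): the state, without advancing time (a new reading comes with each control period).
- imaging.grab_frame(name): name is "side" or "top"; returns a dict with "color" (480x640x3 uint8, red, green, blue), "range_z" (480x640 float32, m along the optical axis (not along the pixel's ray), 0 where there is no reading), "fx", "fy", "cx", "cy" (pixels), "distortion" ([k1, k2, p1, p2, k3] as OpenCV has them; the pictures are not rectified), "camera_from_world" (4x4, takes a point from world to camera coordinates). Camera axes: x right, y down, z forward; pixel columns grow to the right and rows downward; lengths in m; the calibration is good to about 2 mm. A picture is of the moment at which its call begins.
- bot.job_done(): hands the job in, once; it reports no verdict.
Trained networks look in the newest picture that a camera, given by its name, has taken for a name from the list of things; names that differ only in an ending like _2 or _b are one class to them, and where a whole thing is asked for, a point or a joint stands for the part that bears it (a point fixed in the world has none). Each returns a list of dicts, best first, with "conf" (0 to 1); they miss things now and then, are a little off and sometimes report something else, mostly with a low value. They report only what shows in the picture. A call takes as long as a camera call. They do not tell look-alikes from the thing itself.
- imaging.regions_of(thing, camera): "region" (480x640 bool, what is visible of it) and "box" ([centre column, centre row, width, height] in pixels, round what is visible of it).
- imaging.mark_of(thing, camera): "uv" ([column, row] in pixels: a listed point, or the origin of a listed thing).
The state is a dict: "clock": time; "qpos": joint angles; "qd": joint speeds; "joint_efforts": joint torques, N m; "position": TCP position; "tool_rot": TCP orientation; "force": force on the tool from outside, world axes, zero at the start; "moment": the same for the moment, N m; "grip_width": finger opening in m.
Only numpy, scipy, OpenCV 4.12 (cv2) and the standard library are available. Lean on these libraries where they do the work, as an engineer would, in place of code of your own. Each camera call takes 0.05 s, during which the arm holds its last target.

## Working session

There is one attempt and no reset: what is moved stays moved. The work goes in short steps, Python scripts to look and compute and a shell command to move; the robot and the scene stay as the last step left them, time stands still between calls to the robot, and variables do not carry over. Pictures are saved under pics/ and viewed, and the job is handed in when it is done.

```bash
ls; mkdir -p pics
python3 - <<'E'
from workcell import status, imaging
import cv2
print(status.observe())
for n in("side","top"):
    f=imaging.grab_frame(n); cv2.imwrite(f"pics/{n}0.png",f["color"][:,:,::-1])
    print(n,f["fx"],f["fy"],f["cx"],f["cy"],f["distortion"],f["camera_from_world"])
E
```

```text
pics
{'clock': 0.0, 'qpos': array([ 1.11880848,  0.52206097, -0.03632077,  1.59999662,  0.02121683,
        1.02111707, -0.11282321]), 'qd': array([-0.00146701, -0.00179695, -0.00099675,  0.00026109,  0.00016622,
       -0.00099858,  0.00141416]), 'joint_efforts': array([ 1.00486392e-03, -9.27112913e+01,  1.98001117e+00, -3.69933879e+01,
        1.77643367e-02,  8.14588711e-03, -1.03775130e-05]), 'position': array([ 0.2327019 , -0.57971862,  0.24970062]), 'tool_rot': array([-3.14040060e+00,  1.03643048e-04,  3.81757583e-01]), 'force': array([0.70850766, 0.35984657, 0.46666777]), 'moment': array([-0.009885  , -0.01487374,  0.05530446]), 'grip_width': 0.08582522561436179}
side 471.4607869779196 471.4607869779196 320.4016055210204 236.4771628235471 [-0.10467435  0.          0.          0.          0.        ] [[-0.91561069 -0.4015319  -0.02071708  0.50922674]
 [-0.15513688  0.40035488 -0.90313262  0.11718843]
 [ 0.37093074 -0.8237039  -0.42886161  0.83519165]
 [ 0.          0.          0.          1.        ]]
top 479.17566930552204 479.17566930552204 313.33280039671666 233.99603322100842 [-0.1250798  0.         0.         0.         0.       ] [[ 0.00375877 -0.99998849  0.00298336  0.01798668]
 [-0.99337769 -0.00407648 -0.11482223  0.55161965]
 [ 0.11483306 -0.00253201 -0.99338158  1.11432399]
 [ 0.          0.          0.          1.        ]]
```

View pics/side0.png

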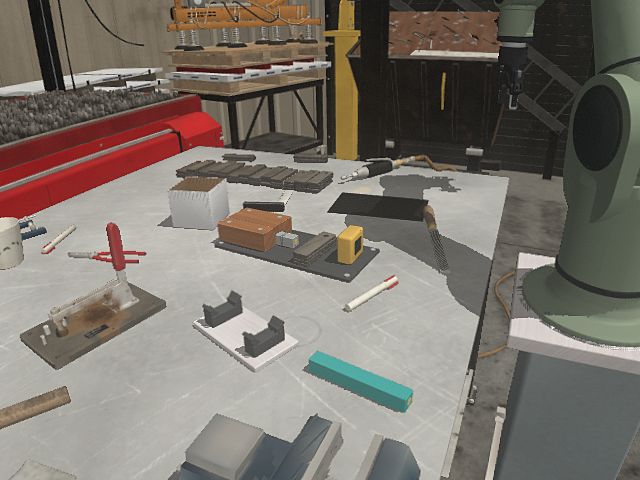

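View pics/top0.png

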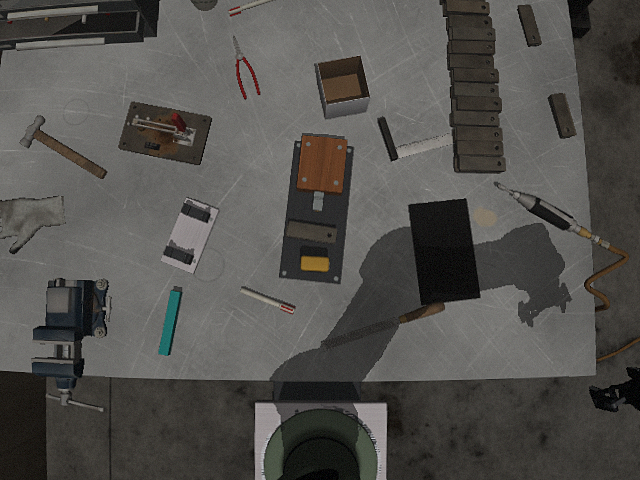

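The top view shows the station near (318,208), the tape (315,260), the stack (311,232), the mat (445,250) and the cradle (190,235). The side view shows the same things, with the tape nearest the robot.

```bash
cat > h.py <<'E'
import numpy as np, cv2
from workcell import status, imaging
def K(f): return np.array([[f["fx"],0,f["cx"]],[0,f["fy"],f["cy"]],[0,0,1]]),np.array(f["distortion"])
def und(f,uv):
    k,d=K(f); return cv2.undistortPoints(np.array(uv,float).reshape(-1,1,2),k,d).reshape(-1,2)
def cloud(f,mask):
    v,u=np.nonzero(mask&(f["range_z"]>0)); z=f["range_z"][v,u]
    n=und(f,np.c_[u,v]); p=np.c_[n*z[:,None],z]
    T=f["camera_from_world"]; return (p-T[:3,3])@T[:3,:3]
def plane(f,uv,h):
    n=und(f,uv); T=f["camera_from_world"]; d=np.c_[n,np.ones(len(n))]@T[:3,:3]; c=-T[:3,:3].T@T[:3,3]
    return c+d*((h-c[2])/d[:,2])[:,None]
def tri(fs,uvs):
    A=[];b=[]
    for f,uv in zip(fs,uvs):
        n=und(f,[uv])[0];T=f["camera_from_world"];d=T[:3,:3].T@np.r_[n,1];d/=np.linalg.norm(d);c=-T[:3,:3].T@T[:3,3]
        P=np.eye(3)-np.outer(d,d);A.append(P);b.append(P@c)
    A_=sum(A);x=np.linalg.solve(A_,sum(b))
    return x,[np.linalg.norm(a@x-bb) for a,bb in zip(A,b)]
def topfit(f,mask,h,tol=.006):
    p=cloud(f,mask); p=p[abs(p[:,2]-h)<tol]
    r=cv2.minAreaRect((p[:,:2]*1000).astype(np.float32)); return r,np.median(p[:,2]),len(p)
def proj(f,P):
    T=f["camera_from_world"];k,d=K(f);return cv2.projectPoints(np.array(P,float).reshape(-1,3),cv2.Rodrigues(T[:3,:3])[0],T[:3,3],k,d)[0].reshape(-1,2)
E
python3 - <<'E'
from h import *
F={n:imaging.grab_frame(n) for n in("side","top")}
np.set_printoptions(precision=4,suppress=True)
for t in["station","bar_centre","tape_centre","stack_centre","mat","cradle_seat"]:
    uv={}
    for c in F:
        m=imaging.mark_of(t,c); print(t,c,[(np.round(x["uv"],1),round(x["conf"],2)) for x in m[:3]])
        if m: uv[c]=m[0]["uv"]
        for r in imaging.regions_of(t,c)[:2]:
            p=cloud(F[c],r["region"])
            hs=np.percentile(p[:,2],[5,50,95])
            top=hs[2]
            rr=topfit(F[c],r["region"],np.percentile(p[:,2],90))
            print("   reg",c,round(r["conf"],2),np.round(r["box"]),hs,rr)
    if len(uv)==2: print("  TRI",tri([F[c] for c in F],[uv[c] for c in F]))
E
```

```text
station side [(array([286.7, 245.6]), 0.82), (array([267. , 236.3]), 0.34)]
   reg side 0.78 [295. 244. 164.  75.] [0.0027 0.0078 0.0508] (((720.1694946289062, 1.1992454528808594), (114.83466339111328, 135.51820373535156), 84.74370574951172), np.float64(0.050032953438311926), 1222)
station top [(array([316.5, 200.4]), 0.56)]
   reg top 0.61 [314. 208.  74. 149.] [0.0044 0.0096 0.054 ] (((625.89599609375, 10.3355712890625), (110.46772766113281, 324.0494689941406), 84.03266143798828), np.float64(0.051658375585764214), 2443)
  TRI (array([0.6364, 0.0116, 0.0032]), [np.float64(0.002334423938305749), np.float64(0.002334423938305847)])
bar_centre side [(array([355.4, 380.6]), 0.93), (array([266.2, 234.2]), 0.56)]
   reg side 0.94 [359. 381. 105.  58.] [0.0023 0.0212 0.0238] (((338.0897216796875, 366.5038146972656), (25.856035232543945, 155.79949951171875), 79.35382080078125), np.float64(0.02255734978106644), 1491)
   reg side 0.5 [286. 239.  25.  16.] [0.0079 0.0223 0.0309] (((634.7733764648438, 12.985076904296875), (22.596872329711914, 49.66316223144531), 81.46656036376953), np.float64(0.
[... 2348 characters left out ...]
 0.0024]), [np.float64(0.0024421330139367233), np.float64(0.0024421330139366825)])
cradle_seat side [(array([241.3, 314.9]), 0.59)]
   reg side 0.58 [248. 332. 108.  80.] [0.004  0.0095 0.0409] (((551.2836303710938, 325.6698303222656), (65.64183044433594, 136.60165405273438), 69.42945861816406), np.float64(0.035785203582496136), 506)
cradle_seat top [(array([186.2, 232.8]), 0.71)]
   reg top 0.73 [191. 235.  60.  77.] [0.0058 0.0109 0.0429] (((550.2286987304688, 323.35418701171875), (63.507041931152344, 132.72389221191406), 70.2469253540039), np.float64(0.03369436592956527), 281)
  TRI (array([0.5523, 0.3249, 0.0389]), [np.float64(0.00011368341215487066), np.float64(0.00011368341215475266)])
```

Run:
```python
from h import *
np.set_printoptions(precision=4,suppress=True)
F={n:imaging.grab_frame(n) for n in("side","top")}
f=F["top"]
P=cloud(f,f["range_z"]>0)
# block top
for c in F:
    p=cloud(F[c],F[c]["range_z"]>0)
    b=p[(abs(p[:,2]-.052)<.005)&(abs(p[:,0]-.71)<.1)&(abs(p[:,1])<.08)]
    print(c,"block",cv2.minAreaRect((b[:,:2]*1000).astype(np.float32)),np.median(b[:,2]),len(b))
def box(cx,cy,yaw,x0,x1,y0,y1,z):
    c,s=np.cos(yaw),np.sin(yaw); pts=np.array([[x0,y0],[x1,y0],[x1,y1],[x0,y1]])
    return np.c_[cx+c*pts[:,0]-s*pts[:,1],cy+s*pts[:,0]+c*pts[:,1],np.full(4,z)]
# plate colour edges on table plane: rectified top-down view of plate height, 1mm/px
def rect(f,x0,x1,y0,y1,h,s=2):
    H,W=int((x1-x0)*1000*s),int((y1-y0)*1000*s)
    xs=x1-np.arange(H)/1000/s; ys=y1-np.arange(W)/1000/s
    X,Y=np.meshgrid(xs,ys,indexing='ij')
    uv=proj(f,np.c_[X.ravel(),Y.ravel(),np.full(X.size,h)]).astype(np.float32).reshape(H,W,2)
    return cv2.remap(f["color"],uv[...,0].copy(),uv[...,1].copy(),cv2.INTER_LINEAR)
a=rect(F["top"],.42,.84,-.1,.14,.008,1.9); b=rect(F["side"],.42,.84,-.1,.14,.008,1.9)
for i in (a,b):
    for k in range(0,i.shape[0],95): cv2.line(i,(0,k),(5,k),(255,0,0),1)
cv2.imwrite("pics/rect1.png",np.hstack([a,b])[:600,:,::-1]); print(a.shape)
```

```text
side block ((720.6085815429688, 1.7105026245117188), (113.35780334472656, 135.0627899169922), 84.03998565673828) 0.050097760348843 1157
top block ((720.2069091796875, 0.34915924072265625), (110.39222717285156, 135.01683044433594), 83.91743469238281) 0.0516324898424681 2420
(798, 456, 3)
```

View pics/rect1.png

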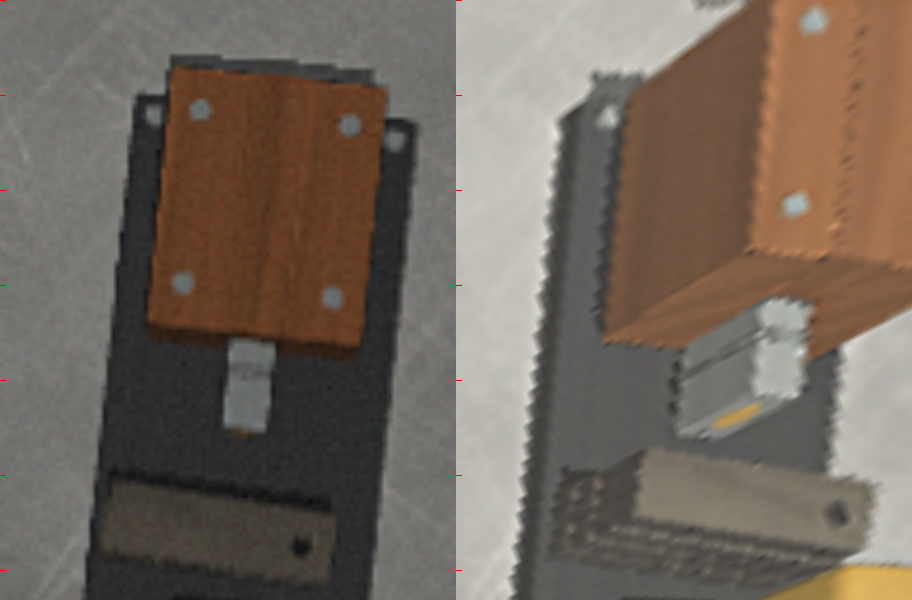

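The station sits at about (0.633, 0.010) with yaw -6°. The tape is at (0.480, 0.019) with yaw -3°, and the stack at (0.558, 0.025) with its jaw axis at -8.5°. Heights agree with the text (tape top 0.069, stack top 0.031). I'll turn the tool first and set a partial opening.

```bash
cat >> h.py <<'E'
def to(x,y,z,yaw):
    from scipy.spatial.transform import Rotation as R
    s=status.observe(); r=R.from_euler('xyz',s["tool_rot"]); 
    rt=R.from_euler('xyz',[np.pi,0,np.radians(yaw)])
    d=np.array([x,y,z])-s["position"]
    print("t",round(s["clock"],2),"pos",np.round(s["position"],4),"yaw",np.round(np.degrees(s["tool_rot"]),2),"w",round(s["grip_width"],4),"F",np.round(s["force"],1))
    print(" shift now-frame",np.round(r.inv().apply(d)*1000,1)," shift after turn",np.round(rt.inv().apply(d)*1000,1)," rotvec deg",np.round(np.degrees((r.inv()*rt).as_rotvec()),2))
E
python3 -m handwheel '[{"offset":[0,0,0],"rot":[0,0,-8.1],"claw":0.4},{"offset":[0,0,0],"rot":[0,0,-8.1],"claw":0.4},{"offset":[0,0,0],"rot":[0,0,-8.1],"claw":0.4},{"offset":[0,0,0],"rot":[0,0,-8.1],"claw":0.4},{"offset":[0,0,0],"rot":[0,0,-8.1],"claw":0.4},{"offset":[0,0,0],"rot":[0,0,-8.1],"claw":0.4},{"offset":[0,0,0],"rot":[0,0,-8.1],"claw":0.4},{"offset":[0,0,0],"rot":[0,0,-8.1],"claw":0.4},{"offset":[0,0,0],"rot":[0,0,0],"claw":0.4}]' 40
python3 -c "
from h import *
to(.480,.019,.15,87)"
```

```text
clock: 2.4
position: [0.2327, -0.5801, 0.2502]
tool_rot: [3.141, -0.0, 1.515]
force: [-0.1, -0.0, -0.7]
grip_width: 0.0597
t 2.4 pos [ 0.2327 -0.5801  0.2502] yaw [ 1.7999e+02 -1.0000e-02  8.6810e+01] w 0.0597 F [-0.1 -0.  -0.7]
 shift now-frame [611.9 213.6 100.4]  shift after turn [611.2 215.6 100.2]  rotvec deg [ 0.01 -0.01 -0.19]
```

```bash
python3 -m handwheel '[{"offset":[25,9,0],"rot":[0,0,0],"claw":0.4},{"offset":[45,16,4],"rot":[0,0,0],"claw":0.4},{"offset":[45,16,4],"rot":[0,0,0],"claw":0.4},{"offset":[45,16,4],"rot":[0,0,0],"claw":0.4},{"offset":[45,16,4],"rot":[0,0,0],"claw":0.4},{"offset":[45,16,4],"rot":[0,0,0],"claw":0.4},{"offset":[45,16,4],"rot":[0,0,0],"claw":0.4},{"offset":[45,16,4],"rot":[0,0,0],"claw":0.4},{"offset":[45,16,4],"rot":[0,0,0],"claw":0.4},{"offset":[45,16,4],"rot":[0,0,0],"claw":0.4},{"offset":[45,16,4],"rot":[0,0,0],"claw":0.4},{"offset":[45,16,4],"rot":[0,0,0],"claw":0.4}]'
python3 -m handwheel '[{"offset":[45,16,5],"rot":[0,0,0],"claw":0.4},{"offset":[30,10,5],"rot":[0,0,0],"claw":0.4},{"offset":[15,5,5],"rot":[0,0,0],"claw":0.4},{"offset":[0,0,0],"rot":[0,0,0],"claw":0.4},{"offset":[0,0,0],"rot":[0,0,0],"claw":0.4},{"offset":[0,0,0],"rot":[0,0,0],"claw":0.4}]'
python3 - <<'E'
from h import *
to(.480,.019,.05,87)
f=imaging.grab_frame("side"); i=f["color"][130:330,200:460]; cv2.imwrite("pics/s1.png",cv2.resize(i,None,fx=3,fy=3)[:,:,::-1][:600])
print(proj(f,[.480,.019,.039]))
E
```

```text
clock: 3.6
position: [0.4482, -0.0699, 0.2064]
tool_rot: [3.141, 0.0, 1.507]
force: [1.5, -0.6, -0.8]
grip_width: 0.0598
clock: 4.2
position: [0.4837, 0.0154, 0.1915]
tool_rot: [3.142, 0.001, 1.51]
force: [-0.1, -0.2, -0.2]
grip_width: 0.0596
t 4.2 pos [0.4837 0.0154 0.1915] yaw [1.80e+02 3.00e-02 8.65e+01] w 0.0596 F [-0.1 -0.2 -0.2]
 shift now-frame [  3.5  -3.9 141.5]  shift after turn [  3.4  -3.9 141.5]  rotvec deg [ 0.    0.03 -0.5 ]
[[349.85158978 243.73547962]]
```

View pics/s1.png

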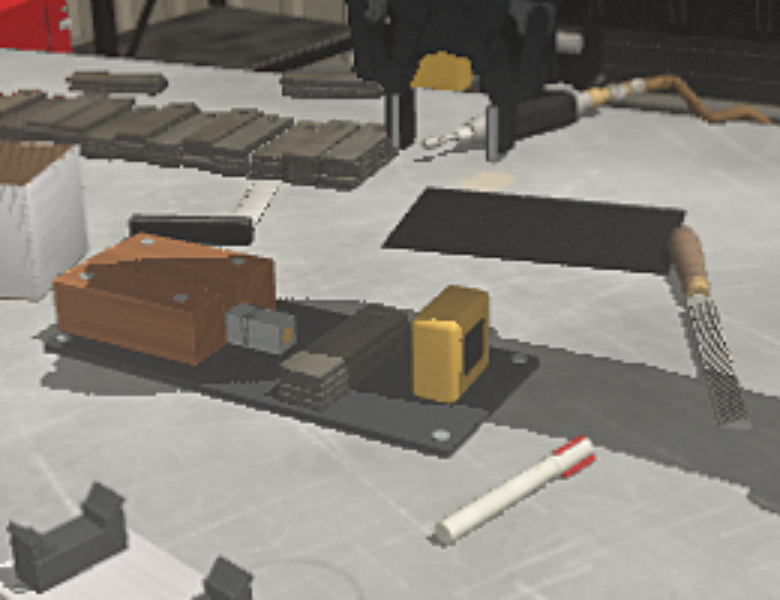

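The open jaws (crop columns 385–515) hang over the tape (crop 450,345), straddling it. I'll descend now.

```bash
python3 -m handwheel '[{"offset":[3.4,-4,20],"rot":[0,0,-0.5],"claw":0.4},{"offset":[0,0,30],"rot":[0,0,0],"claw":0.4},{"offset":[0,0,30],"rot":[0,0,0],"claw":0.4},{"offset":[0,0,25],"rot":[0,0,0],"claw":0.4},{"offset":[0,0,20],"rot":[0,0,0],"claw":0.4},{"offset":[0,0,18],"rot":[0,0,0],"claw":0.4},{"offset":[0,0,0],"rot":[0,0,0],"claw":0.4},{"offset":[0,0,0],"rot":[0,0,0],"claw":0.4},{"offset":[0,0,0],"rot":[0,0,0],"claw":0.4}]'
python3 - <<'E'
from h import *
to(.480,.019,.048,87)
f=imaging.grab_frame("side"); i=f["color"][130:330,200:460]; cv2.imwrite("pics/s2.png",cv2.resize(i,None,fx=3,fy=3)[:,:,::-1][:600])
E
```

```text
clock: 5.15
position: [0.4806, 0.0198, 0.0493]
tool_rot: [3.14, -0.0, 1.521]
force: [-0.4, 0.5, 0.5]
grip_width: 0.06
t 5.15 pos [0.4806 0.0198 0.0493] yaw [179.92  -0.    87.12] w 0.06 F [-0.4  0.5  0.5]
 shift now-frame [-0.8 -0.6  1.3]  shift after turn [-0.8 -0.6  1.3]  rotvec deg [ 0.08 -0.    0.12]
```

View pics/s2.png

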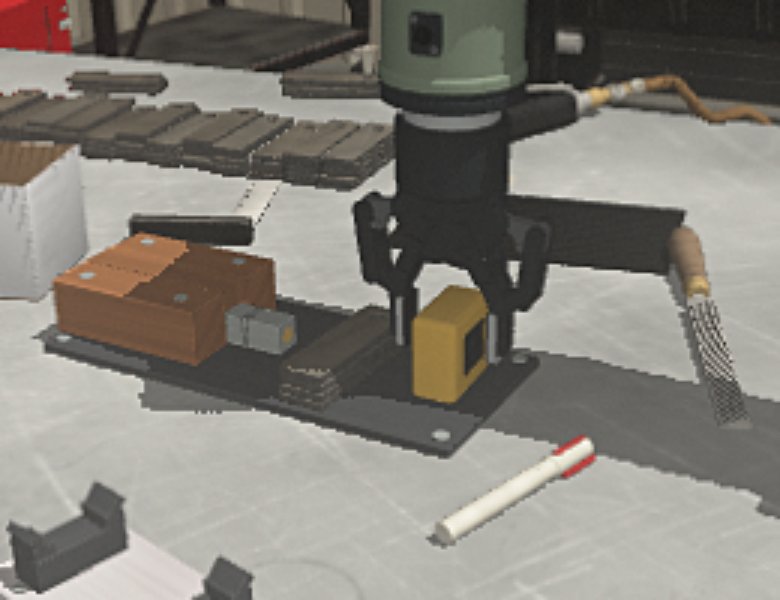

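The fingers stand either side of the tape, around crop (405,320) and (498,320), and clear of the stack. I'll close.

```bash
python3 -m handwheel '[{"offset":[0,0,0],"rot":[0,0,0],"claw":0.1},{"offset":[0,0,0],"rot":[0,0,0],"claw":0},{"offset":[0,0,0],"rot":[0,0,0],"claw":-0.1},{"offset":[0,0,0],"rot":[0,0,0],"claw":-0.3},{"offset":[0,0,0],"rot":[0,0,0],"claw":-0.5},{"offset":[0,0,0],"rot":[0,0,0],"claw":-0.8},{"offset":[0,0,0],"rot":[0,0,0],"claw":-0.8},{"offset":[0,0,0],"rot":[0,0,0],"claw":-0.8}]' 40
python3 - <<'E'
from h import *
to(.480,.019,.048,87)
for c in("side","top"):
    f=imaging.grab_frame(c)
    for r in imaging.regions_of("tape_centre",c)[:1]:
        p=cloud(f,r["region"]); print(c,topfit(f,r["region"],.07))
    print([ (m["uv"],m["conf"]) for m in imaging.mark_of("tape_centre",c)[:1]])
E
```

```text
clock: 6.0
position: [0.4803, 0.0201, 0.0486]
tool_rot: [3.141, 0.0, 1.521]
force: [-0.5, 0.3, 8.8]
grip_width: 0.0334
t 6.0 pos [0.4803 0.0201 0.0486] yaw [179.97   0.    87.17] w 0.0334 F [-0.5  0.3  8.8]
 shift now-frame [-1.1 -0.2  0.6]  shift after turn [-1.1 -0.2  0.6]  rotvec deg [0.03 0.   0.17]
side (((0.0, 0.0), (0.0, 0.0), 0.0), np.float64(nan), 0)
[]
[]
  return _methods._mean(a, axis=axis, dtype=dtype,
  ret = ret.dtype.type(ret / rcount)
```

```bash
python3 -m handwheel '[{"offset":[0,0,-10],"rot":[0,0,0],"claw":-0.8},{"offset":[0,0,-20],"rot":[0,0,0],"claw":-0.8},{"offset":[0,0,-25],"rot":[0,0,0],"claw":-0.8},{"offset":[0,0,-20],"rot":[0,0,0],"claw":-0.8},{"offset":[0,0,0],"rot":[0,0,0],"claw":-0.8}]'
python3 - <<'E'
from h import *
to(.461,-.3105,.1,87)
f=imaging.grab_frame("side"); i=f["color"][130:330,200:460]; cv2.imwrite("pics/s3.png",cv2.resize(i,None,fx=3,fy=3)[:,:,::-1][:600])
E
```

```text
clock: 6.8
position: [0.4811, 0.0201, 0.1258]
tool_rot: [3.138, -0.0, 1.521]
force: [-0.1, -0.6, -2.6]
grip_width: 0.0333
t 6.8 pos [0.4811 0.0201 0.1258] yaw [ 1.798e+02 -2.000e-02  8.716e+01] w 0.0333 F [-0.1 -0.6 -2.6]
 shift now-frame [-331.2   -3.7   25.7]  shift after turn [-331.2   -2.7   25.8]  rotvec deg [ 0.2  -0.02  0.16]
```

View pics/s3.png

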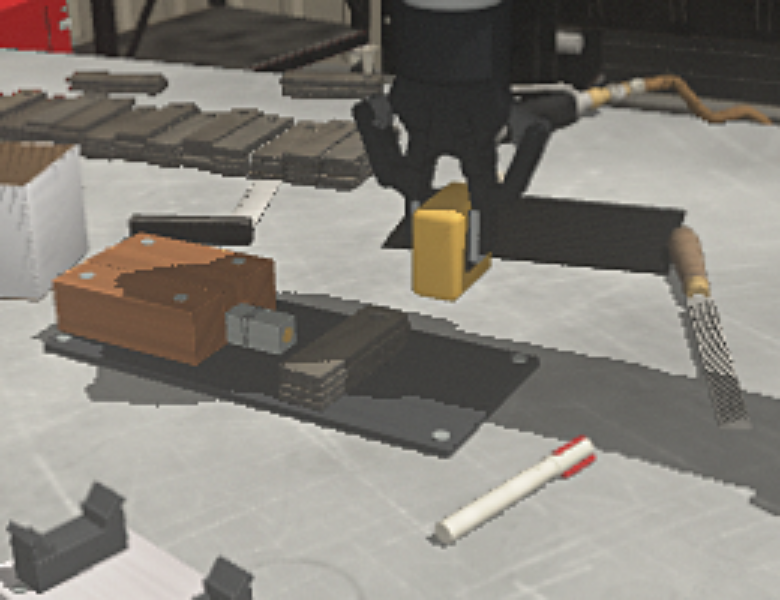

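The tape is held upright (crop 450,245) and the stack is undisturbed. I'll carry it to the mat.

```bash
python3 -m handwheel '[{"offset":[-15,0,0],"rot":[0,0,0],"claw":-0.8},{"offset":[-30,0,0],"rot":[0,0,0],"claw":-0.8},{"offset":[-40,-1,0],"rot":[0,0,0],"claw":-0.8},{"offset":[-40,-1,0],"rot":[0,0,0],"claw":-0.8},{"offset":[-40,-1,0],"rot":[0,0,0],"claw":-0.8},{"offset":[-40,0,0],"rot":[0,0,0],"claw":-0.8},{"offset":[-40,0,0],"rot":[0,0,0],"claw":-0.8},{"offset":[-40,0,0],"rot":[0,0,0],"claw":-0.8},{"offset":[-30,0,0],"rot":[0,0,0],"claw":-0.8},{"offset":[-16,0,0],"rot":[0,0,0],"claw":-0.8},{"offset":[0,0,0],"rot":[0,0,0],"claw":-0.8},{"offset":[0,0,0],"rot":[0,0,0],"claw":-0.8}]'
python3 - <<'E'
from h import *
to(.461,-.3105,.0455,87)
E
```

```text
clock: 8.05
position: [0.4606, -0.3093, 0.1227]
tool_rot: [-3.141, -0.001, 1.522]
force: [0.1, 1.6, -2.4]
grip_width: 0.034
t 8.05 pos [ 0.4606 -0.3093  0.1227] yaw [-1.7995e+02 -6.0000e-02  8.7200e+01] w 0.034 F [ 0.1  1.6 -2.4]
 shift now-frame [-1.3  0.5 77.2]  shift after turn [-1.2  0.4 77.2]  rotvec deg [-0.05 -0.06  0.2 ]
```

```bash
python3 -m handwheel '[{"offset":[0,0,20],"rot":[0,0,0],"claw":-0.8},{"offset":[0,0,25],"rot":[0,0,0],"claw":-0.8},{"offset":[0,0,15],"rot":[0,0,0],"claw":-0.8},{"offset":[0,0,10],"rot":[0,0,0],"claw":-0.8},{"offset":[0,0,5],"rot":[0,0,0],"claw":-0.8},{"offset":[0,0,2],"rot":[0,0,0],"claw":-0.8},{"offset":[0,0,0],"rot":[0,0,0],"claw":-0.8},{"offset":[0,0,0],"rot":[0,0,0],"claw":-0.8}]'
python3 - <<'E'
from h import *
to(.461,-.3105,.0455,87)
E
```

```text
clock: 8.85
position: [0.461, -0.3106, 0.0469]
tool_rot: [3.141, 0.0, 1.521]
force: [-0.9, 0.4, -3.0]
grip_width: 0.0339
t 8.85 pos [ 0.461  -0.3106  0.0469] yaw [1.7996e+02 2.0000e-02 8.7170e+01] w 0.0339 F [-0.9  0.4 -3. ]
 shift now-frame [ 0.1 -0.1  1.4]  shift after turn [ 0.1 -0.1  1.4]  rotvec deg [0.04 0.02 0.17]
```

```bash
python3 -m handwheel '[{"offset":[0,0,1],"rot":[0,0,0],"claw":-0.8},{"offset":[0,0,1],"rot":[0,0,0],"claw":-0.8},{"offset":[0,0,0],"rot":[0,0,0],"claw":-0.8}]'
python3 - <<'E'
from h import *
to(.461,-.3105,.0455,87)
E
```

```text
clock: 9.15
position: [0.4609, -0.3106, 0.0447]
tool_rot: [3.141, 0.0, 1.521]
force: [-1.2, -0.1, 4.0]
grip_width: 0.0337
t 9.15 pos [ 0.4609 -0.3106  0.0447] yaw [1.7998e+02 2.0000e-02 8.7170e+01] w 0.0337 F [-1.2 -0.1  4. ]
 shift now-frame [ 0.1  0.1 -0.8]  shift after turn [ 0.1  0.1 -0.8]  rotvec deg [0.02 0.02 0.17]
```

```bash
python3 -m handwheel '[{"offset":[0,0,0],"rot":[0,0,0],"claw":-0.2},{"offset":[0,0,0],"rot":[0,0,0],"claw":0},{"offset":[0,0,0],"rot":[0,0,0],"claw":0.3},{"offset":[0,0,0],"rot":[0,0,0],"claw":0.4},{"offset":[0,0,0],"rot":[0,0,0],"claw":0.4},{"offset":[0,0,-10],"rot":[0,0,0],"claw":0.4},{"offset":[0,0,-30],"rot":[0,0,0],"claw":0.4},{"offset":[0,0,-40],"rot":[0,0,0],"claw":0.4},{"offset":[0,0,-30],"rot":[0,0,0],"claw":0.4},{"offset":[0,0,0],"rot":[0,0,0],"claw":0.4}]'
python3 - <<'E'
from h import *
to(.5576,.0254,.15,81.5)
f=imaging.grab_frame("side"); i=f["color"][130:330,200:460]; cv2.imwrite("pics/s4.png",cv2.resize(i,None,fx=3,fy=3)[:,:,::-1][:600])
E
```

```text
clock: 10.15
position: [0.4623, -0.3113, 0.1588]
tool_rot: [3.136, 0.003, 1.521]
force: [0.3, 0.0, -0.1]
grip_width: 0.0598
t 10.15 pos [ 0.4623 -0.3113  0.1588] yaw [179.7    0.18  87.16] w 0.0598 F [ 0.3  0.  -0.1]
 shift now-frame [341.   78.4   8.2]  shift after turn [347.   44.5   8.8]  rotvec deg [0.3  0.16 5.66]
```

View pics/s4.png

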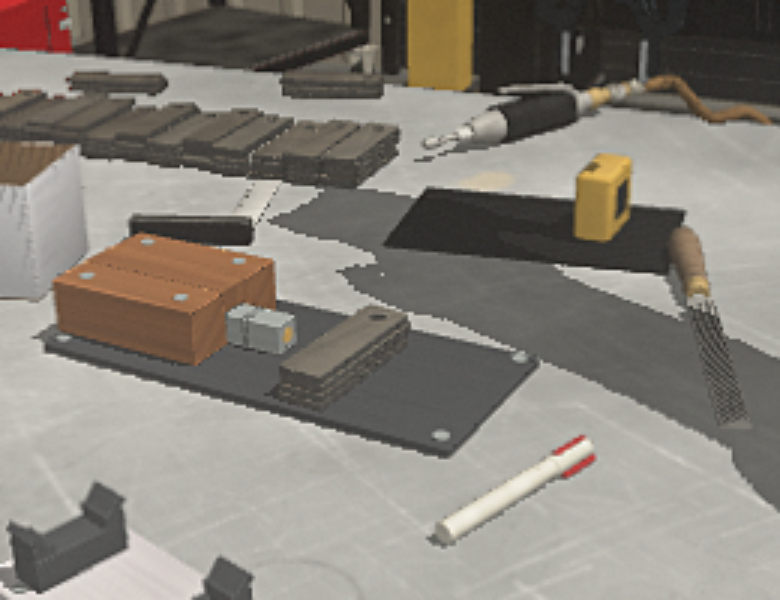

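The tape stands upright on the mat (crop 603,200) and the stack is still in place (crop 345,355). Next, the stack.

```bash
python3 -m handwheel '[{"offset":[0,0,0],"rot":[0,0,5.6],"claw":0.4},{"offset":[20,3,0],"rot":[0,0,0],"claw":0.4},{"offset":[40,5,0],"rot":[0,0,0],"claw":0.4},{"offset":[45,6,0],"rot":[0,0,0],"claw":0.4},{"offset":[45,6,0],"rot":[0,0,0],"claw":0.4},{"offset":[45,6,0],"rot":[0,0,0],"claw":0.4},{"offset":[45,6,0],"rot":[0,0,0],"claw":0.4},{"offset":[45,5,0],"rot":[0,0,0],"claw":0.4},{"offset":[40,5,0],"rot":[0,0,0],"claw":0.4},{"offset":[22,3,0],"rot":[0,0,0],"claw":0.4},{"offset":[0,0,0],"rot":[0,0,0],"claw":0.4},{"offset":[0,0,0],"rot":[0,0,0],"claw":0.4}]'
python3 - <<'E'
from h import *
to(.5576,.0254,.031,81.5)
for c in("top","side"):
    f=imaging.grab_frame(c)
    for t,h in(("stack_centre",.032),("tape_centre",.066)):
        for r in imaging.regions_of(t,c)[:1]: print(t,c,r["conf"],topfit(f,r["region"],h))
E
```

```text
clock: 11.4
position: [0.5556, 0.0262, 0.1537]
tool_rot: [-3.14, 0.001, 1.425]
force: [-0.4, -0.9, 0.7]
grip_width: 0.0598
t 11.4 pos [0.5556 0.0262 0.1537] yaw [-1.7993e+02  3.0000e-02  8.1630e+01] w 0.0598 F [-0.4 -0.9  0.7]
 shift now-frame [ -0.5   2.2 122.7]  shift after turn [ -0.5   2.1 122.7]  rotvec deg [-0.07  0.03  0.13]
tape_centre top 0.94 (((459.4040222167969, -312.2125244140625), (65.44743347167969, 33.968807220458984), 87.24478912353516), np.float64(0.06509847633137564), 382)
stack_centre side 0.59 (((555.21923828125, 24.954113006591797), (121.8969955444336, 37.99070739746094), 82.7300796508789), np.float64(0.030350038309178907), 449)
tape_centre side 0.95 (((456.45257568359375, -307.8010559082031), (63.543251037597656, 31.750211715698242), 81.44232177734375), np.float64(0.06386208632148534), 103)
```

```bash
python3 -m handwheel '[{"offset":[0,2,20],"rot":[0,0,0],"claw":0.4},{"offset":[0,0,30],"rot":[0,0,0],"claw":0.4},{"offset":[0,0,30],"rot":[0,0,0],"claw":0.4},{"offset":[0,0,20],"rot":[0,0,0],"claw":0.4},{"offset":[0,0,12],"rot":[0,0,0],"claw":0.4},{"offset":[0,0,8],"rot":[0,0,0],"claw":0.4},{"offset":[0,0,0],"rot":[0,0,0],"claw":0.4},{"offset":[0,0,0],"rot":[0,0,0],"claw":0.4}]'
python3 - <<'E'
from h import *
to(.5576,.0254,.031,81.5)
f=imaging.grab_frame("side"); i=f["color"][130:330,200:460]; cv2.imwrite("pics/s5.png",cv2.resize(i,None,fx=3,fy=3)[:,:,::-1][:600])
E
```

```text
clock: 12.5
position: [0.5585, 0.026, 0.035]
tool_rot: [3.141, -0.0, 1.424]
force: [0.3, -0.1, -0.0]
grip_width: 0.0595
t 12.5 pos [0.5585 0.026  0.035 ] yaw [ 1.7995e+02 -1.0000e-02  8.1570e+01] w 0.0595 F [ 0.3 -0.1 -0. ]
 shift now-frame [-0.7 -0.8  4. ]  shift after turn [-0.7 -0.8  4. ]  rotvec deg [ 0.05 -0.01  0.07]
```

View pics/s5.png

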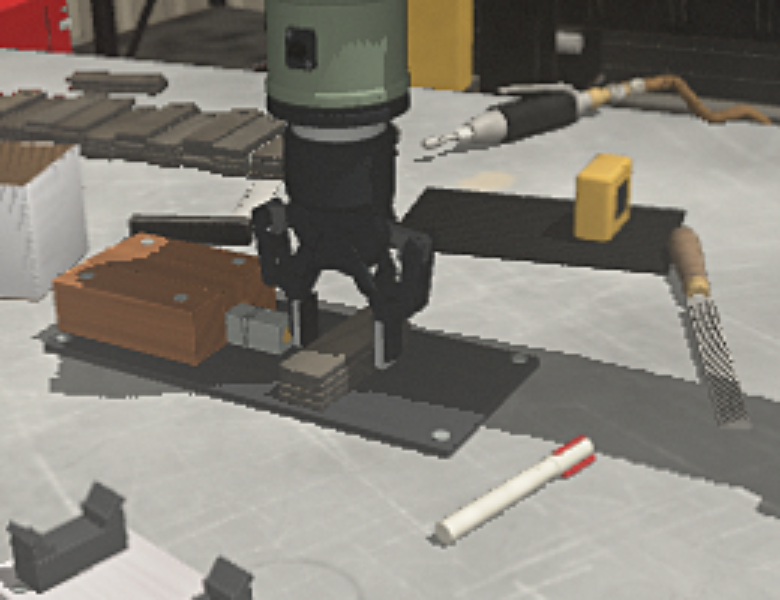

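Fingers straddle the stack (crop 302,320 and 387,340). I'll go 3 mm lower and close.

```bash
python3 -m handwheel '[{"offset":[0,0,3],"rot":[0,0,0],"claw":0.2},{"offset":[0,0,0],"rot":[0,0,0],"claw":0},{"offset":[0,0,0],"rot":[0,0,0],"claw":-0.1},{"offset":[0,0,0],"rot":[0,0,0],"claw":-0.3},{"offset":[0,0,0],"rot":[0,0,0],"claw":-0.5},{"offset":[0,0,0],"rot":[0,0,0],"claw":-0.8},{"offset":[0,0,0],"rot":[0,0,0],"claw":-0.8},{"offset":[0,0,0],"rot":[0,0,0],"claw":-0.8}]' 70
python3 -m handwheel '[{"offset":[0,0,-10],"rot":[0,0,0],"claw":-0.8},{"offset":[0,0,-20],"rot":[0,0,0],"claw":-0.8},{"offset":[0,0,-25],"rot":[0,0,0],"claw":-0.8},{"offset":[0,0,-15],"rot":[0,0,0],"claw":-0.8},{"offset":[0,0,0],"rot":[0,0,0],"claw":-0.8},{"offset":[0,0,0],"rot":[0,0,0],"claw":-0.8}]'
python3 - <<'E'
from h import *
to(.5706,-.2975,.1,81.5)
f=imaging.grab_frame("side"); i=f["color"][130:330,200:460]; cv2.imwrite("pics/s6.png",cv2.resize(i,None,fx=3,fy=3)[:,:,::-1][:600])
E
```

```text
clock: 13.35
position: [0.5583, 0.026, 0.0318]
tool_rot: [3.141, 0.0, 1.424]
force: [-3.1, -0.9, 8.2]
grip_width: 0.0356
clock: 13.95
position: [0.5579, 0.0257, 0.1009]
tool_rot: [-3.141, 0.0, 1.424]
force: [-0.1, -0.0, -7.4]
grip_width: 0.0352
t 13.95 pos [0.5579 0.0257 0.1009] yaw [-1.7999e+02  1.0000e-02  8.1560e+01] w 0.0352 F [-0.1 -0.  -7.4]
 shift now-frame [-317.9   60.     1. ]  shift after turn [-317.8   60.3    0.9]  rotvec deg [-0.01  0.01  0.06]
```

View pics/s6.png

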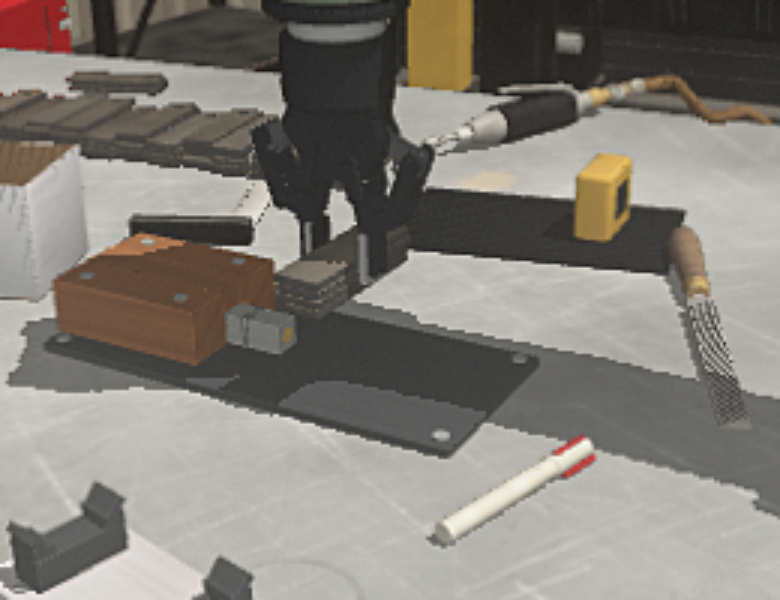

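The stack is held level at the middle (crop 340,270). I'll carry it.

```bash
python3 -m handwheel '[{"offset":[-12,2,0],"rot":[0,0,0],"claw":-0.8},{"offset":[-25,5,0],"rot":[0,0,0],"claw":-0.8},{"offset":[-36,7,0],"rot":[0,0,0],"claw":-0.8},{"offset":[-36,7,0],"rot":[0,0,0],"claw":-0.8},{"offset":[-36,7,0],"rot":[0,0,0],"claw":-0.8},{"offset":[-36,7,0],"rot":[0,0,0],"claw":-0.8},{"offset":[-36,7,0],"rot":[0,0,0],"claw":-0.8},{"offset":[-36,7,0],"rot":[0,0,0],"claw":-0.8},{"offset":[-35,6,0],"rot":[0,0,0],"claw":-0.8},{"offset":[-20,4,0],"rot":[0,0,0],"claw":-0.8},{"offset":[-10,1,0],"rot":[0,0,0],"claw":-0.8},{"offset":[0,0,0],"rot":[0,0,0],"claw":-0.8}]'
python3 -m handwheel '[{"offset":[0,0,15],"rot":[0,0,0],"claw":-0.8},{"offset":[0,0,20],"rot":[0,0,0],"claw":-0.8},{"offset":[0,0,20],"rot":[0,0,0],"claw":-0.8},{"offset":[0,0,10],"rot":[0,0,0],"claw":-0.8},{"offset":[0,0,5],"rot":[0,0,0],"claw":-0.8},{"offset":[0,0,0],"rot":[0,0,0],"claw":-0.8},{"offset":[0,0,0],"rot":[0,0,0],"claw":-0.8}]'
python3 - <<'E'
from h import *
to(.5706,-.2975,.028,81.5)
E
```

```text
clock: 15.2
position: [0.5698, -0.2988, 0.1003]
tool_rot: [-3.14, 0.0, 1.422]
force: [-0.3, 0.6, -6.9]
grip_width: 0.0352
clock: 15.9
position: [0.5713, -0.2972, 0.0319]
tool_rot: [3.141, 0.0, 1.424]
force: [0.5, 0.1, -5.7]
grip_width: 0.035
t 15.9 pos [ 0.5713 -0.2972  0.0319] yaw [1.7995e+02 1.0000e-02 8.1590e+01] w 0.035 F [ 0.5  0.1 -5.7]
 shift now-frame [-0.4 -0.7  3.9]  shift after turn [-0.4 -0.7  3.9]  rotvec deg [0.05 0.01 0.09]
```

```bash
python3 -m handwheel '[{"offset":[0,0,2.5],"rot":[0,0,0],"claw":-0.8},{"offset":[0,0,1.5],"rot":[0,0,0],"claw":-0.8},{"offset":[0,0,0],"rot":[0,0,0],"claw":-0.8},{"offset":[0,0,0],"rot":[0,0,0],"claw":-0.2},{"offset":[0,0,0],"rot":[0,0,0],"claw":0},{"offset":[0,0,0],"rot":[0,0,0],"claw":0.3},{"offset":[0,0,0],"rot":[0,0,0],"claw":0.4},{"offset":[0,0,0],"rot":[0,0,0],"claw":0.4},{"offset":[0,0,-15],"rot":[0,0,0],"claw":0.4},{"offset":[0,0,-40],"rot":[0,0,0],"claw":0.4},{"offset":[0,0,-45],"rot":[0,0,0],"claw":0.4},{"offset":[0,0,-20],"rot":[0,0,0],"claw":0.4}]'
python3 - <<'E'
from h import *
to(.6254,.0109,.15,174)
print(status.observe()["qpos"])
f=imaging.grab_frame("side"); i=f["color"][130:330,200:460]; cv2.imwrite("pics/s7.png",cv2.resize(i,None,fx=3,fy=3)[:,:,::-1][:600])
E
```

```text
clock: 17.1
position: [0.5722, -0.2977, 0.1523]
tool_rot: [3.137, 0.001, 1.424]
force: [-0.0, -0.7, -0.5]
grip_width: 0.0598
t 17.1 pos [ 0.5722 -0.2977  0.1523] yaw [1.7974e+02 7.0000e-02 8.1580e+01] w 0.0598 F [-0.  -0.7 -0.5]
 shift now-frame [313.1   7.5   2. ]  shift after turn [-20.7 312.5   2.3]  rotvec deg [  0.15   0.26 -92.42]
[ 0.68757744  0.69594427 -0.46320712  1.613654    0.37012537  0.91542595
 -0.05624852]
```

View pics/s7.png

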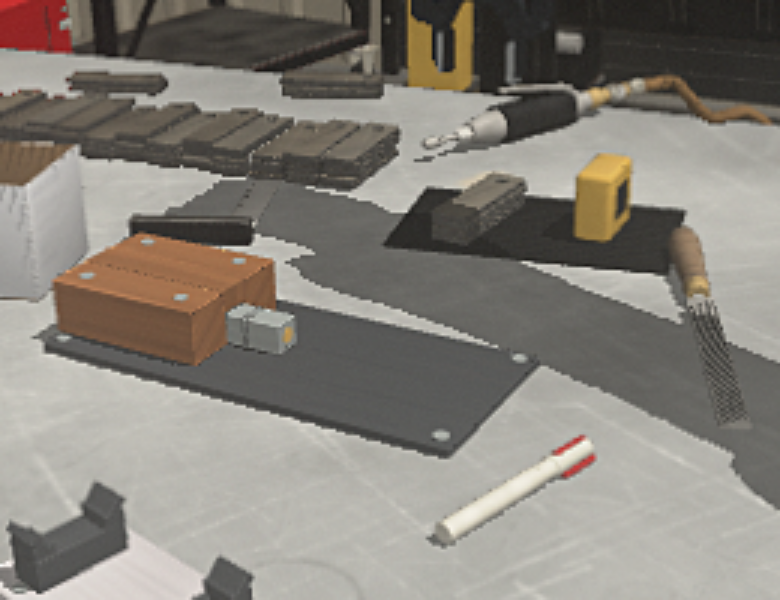

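Both now stand side by side on the mat (stack crop 480,205; tape 603,200), and the bar is still in its slot. With a clear view I'll re-measure the bar.

Run:
```python
from h import *
np.set_printoptions(precision=4,suppress=True)
F={c:imaging.grab_frame(c) for c in("top","side")}
for c,f in F.items():
    for t,h in(("bar_centre",.032),("stack_centre",.028),("cradle_seat",.04)):
        for r in imaging.regions_of(t,c)[:3]: print(t,c,round(r["conf"],2),topfit(f,r["region"],h,.008))
    p=cloud(f,f["range_z"]>0)
    # bar exposed in expected spot
    m=(abs(p[:,0]-.632)<.035)&(abs(p[:,1]-.011)<.03)&(p[:,2]>.024)&(p[:,2]<.04)
    b=p[m]; print(c,"bar exp",b.min(0),b.max(0),np.median(b,0),len(b),cv2.minAreaRect((b[:,:2]*1000).astype(np.float32)))
    # plate
    m=(abs(p[:,0]-.55)<.11)&(abs(p[:,1])<.13)&(p[:,2]>.005)&(p[:,2]<.012)
    b=p[m]; print(c,"plate",np.median(b[:,2]),cv2.minAreaRect((b[:,:2]*1000).astype(np.float32)))
    # cradle cheeks
    m=(abs(p[:,0]-.551)<.1)&(abs(p[:,1]-.324)<.08)&(p[:,2]>.025)&(p[:,2]<.052)
    b=p[m]; print(c,"rests",cv2.minAreaRect((b[:,:2]*1000).astype(np.float32)),b.mean(0))
    m=(abs(p[:,0]-.551)<.12)&(abs(p[:,1]-.324)<.09)&(p[:,2]>.007)&(p[:,2]<.014)
    b=p[m]; print(c,"base",cv2.minAreaRect((b[:,:2]*1000).astype(np.float32)))
i=F["top"]["color"]; cv2.imwrite("pics/t7.png",cv2.resize(i[130:290,130:370],None,fx=3.3,fy=3.3,interpolation=cv2.INTER_CUBIC)[:,:,::-1])
```

```text
bar_centre top 0.7 (((337.90380859375, 364.23516845703125), (24.075220108032227, 152.73345947265625), 79.84544372558594), np.float64(0.025587329121347386), 285)
bar_centre top 0.66 (((631.8108520507812, 9.672555923461914), (23.706769943237305, 46.20413589477539), 83.05732727050781), np.float64(0.03158808717080227), 185)
stack_centre top 0.78 (((571.6264038085938, -284.8879699707031), (90.78363037109375, 37.10482406616211), 82.12335205078125), np.float64(0.0275995483561839), 524)
cradle_seat top 0.87 (((551.1990966796875, 325.1186218261719), (67.57568359375, 133.1216278076172), 69.17788696289062), np.float64(0.040764162079840974), 317)
top bar exp [ 0.6083 -0.0174  0.0243] [0.6576 0.0407 0.0399] [0.6343 0.0092 0.0316] 215 ((632.4693603515625, 14.519033432006836), (58.29187774658203, 46.19457244873047), 82.56378936767578)
top plate 0.00804126559651213 ((549.811767578125, 1.0467300415039062), (219.625732421875, 253.8604736328125), 0.07805599272251129)
top rests ((551.1311645507812, 325.1444396972656), (67.57568359375, 133.2669219970703), 69.17788696289062) [0.5514 0.326  0.0359]
top bas
[... 460 characters left out ...]
2509765625, -299.9505615234375), (124.91603088378906, 40.618385314941406), 81.19849395751953), np.float64(0.02607474102396227), 259)
side bar exp [ 0.6096 -0.0172  0.0241] [0.6599 0.0401 0.04  ] [0.6452 0.0151 0.03  ] 219 ((634.6988525390625, 12.557035446166992), (57.52827835083008, 49.48861312866211), 86.95314025878906)
side plate 0.0063665680150465755 ((552.4553833007812, 19.057037353515625), (153.15969848632812, 225.5452880859375), 84.21648406982422)
side rests ((551.0676879882812, 326.4130859375), (66.17144775390625, 136.38153076171875), 69.15074157714844) [0.5426 0.33   0.0339]
side base ((550.5733032226562, 326.5085754394531), (90.50900268554688, 170.72962951660156), 69.51544189453125)
```

View pics/t7.png

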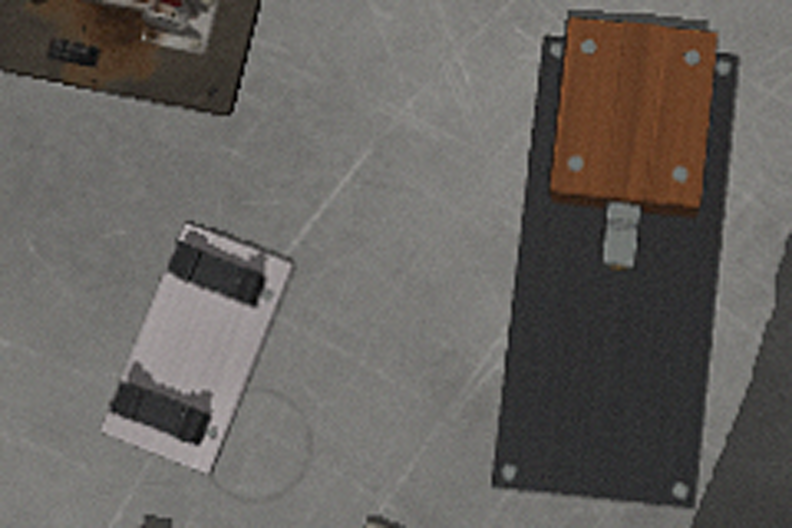

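The exposed bar is at about (0.632, 0.010), zoom (621,235). The cradle is at (0.551, 0.3255) with its axis at -20.7°, zoom (198,345).

```bash
python3 -m handwheel '[{"offset":[20,0,0],"rot":[0,0,0],"claw":0.2},{"offset":[40,1,0],"rot":[0,0,-8.4],"claw":0.2},{"offset":[40,7,0],"rot":[0,0,-8.4],"claw":0.2},{"offset":[40,13,0],"rot":[0,0,-8.4],"claw":0.2},{"offset":[38,18,0],"rot":[0,0,-8.4],"claw":0.2},{"offset":[35,23,0],"rot":[0,0,-8.4],"claw":0.2},{"offset":[31,28,0],"rot":[0,0,-8.4],"claw":0.2},{"offset":[27,33,0],"rot":[0,0,-8.4],"claw":0.2},{"offset":[8,12,0],"rot":[0,0,-8.4],"claw":0.2},{"offset":[0,0,0],"rot":[0,0,-8.4],"claw":0.2},{"offset":[0,0,0],"rot":[0,0,-8.4],"claw":0.2},{"offset":[0,0,0],"rot":[0,0,-8.4],"claw":0.2}]'
python3 -m handwheel '[{"offset":[0,0,0],"rot":[0,0,0],"claw":0.2},{"offset":[0,0,0],"rot":[0,0,0],"claw":0.2}]'
python3 - <<'E'
from h import *
to(.626,.0106,.15,174)
print(status.observe()["qpos"])
E
```

```text
clock: 18.75
position: [0.6208, 0.0244, 0.1467]
tool_rot: [3.142, -0.001, 3.043]
force: [1.2, -0.2, -0.2]
grip_width: 0.0515
clock: 18.95
position: [0.6209, 0.0241, 0.1469]
tool_rot: [3.141, -0.001, 3.032]
force: [0.4, -0.9, -0.4]
grip_width: 0.0513
t 18.95 pos [0.6209 0.0241 0.1469] yaw [ 1.7998e+02 -4.0000e-02  1.7371e+02] w 0.0513 F [ 0.4 -0.9 -0.4]
 shift now-frame [ -6.6 -12.8  -3.1]  shift after turn [ -6.5 -12.8  -3.1]  rotvec deg [ 0.02 -0.04 -0.29]
[ 0.40726107  0.77648342 -0.84867104  1.66676181  0.66763959  1.01320275
  0.7918376 ]
```

```bash
python3 -m handwheel '[{"offset":[-6.5,-12.8,0],"rot":[0,0,-0.3],"claw":0.2},{"offset":[0,0,20],"rot":[0,0,0],"claw":0.2},{"offset":[0,0,30],"rot":[0,0,0],"claw":0.2},{"offset":[0,0,25],"rot":[0,0,0],"claw":0.2},{"offset":[0,0,20],"rot":[0,0,0],"claw":0.2},{"offset":[0,0,10],"rot":[0,0,0],"claw":0.2},{"offset":[0,0,0],"rot":[0,0,0],"claw":0.2},{"offset":[0,0,0],"rot":[0,0,0],"claw":0.2}]'
python3 - <<'E'
from h import *
to(.626,.0106,.031,174)
f=imaging.grab_frame("side"); i=f["color"][130:330,200:460]; cv2.imwrite("pics/s8.png",cv2.resize(i,None,fx=3,fy=3)[:,:,::-1][:600])
E
```

```text
clock: 19.75
position: [0.6266, 0.011, 0.0431]
tool_rot: [3.141, 0.001, 3.041]
force: [0.3, 0.1, 0.0]
grip_width: 0.0511
t 19.75 pos [0.6266 0.011  0.0431] yaw [1.7999e+02 5.0000e-02 1.7424e+02] w 0.0511 F [0.3 0.1 0. ]
 shift now-frame [ 0.6 -0.4 12.1]  shift after turn [ 0.6 -0.4 12.1]  rotvec deg [0.01 0.05 0.24]
```

View pics/s8.png

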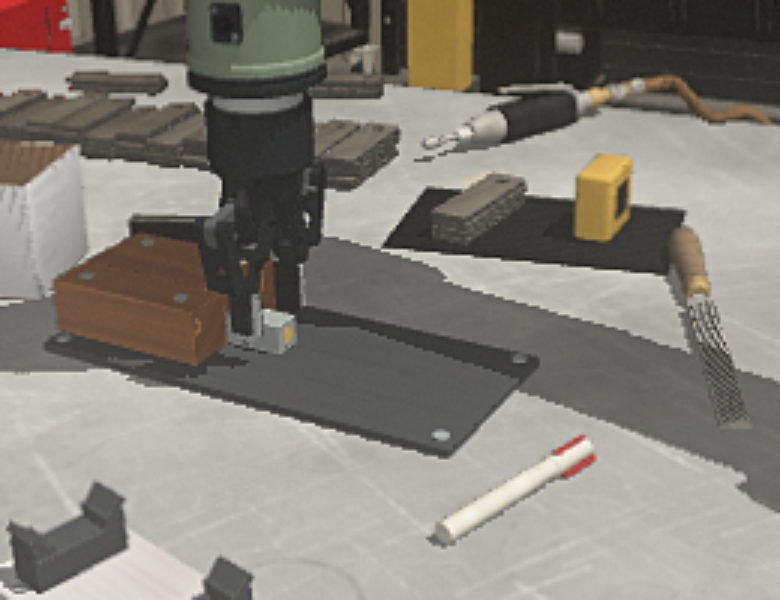

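The fingers are either side of the bar (crop 250,310 and 288,300), clear of the block. I'll go down and grip.

```bash
python3 -m handwheel '[{"offset":[0,0,7],"rot":[0,0,0],"claw":0.2},{"offset":[0,0,4],"rot":[0,0,0],"claw":0.2},{"offset":[0,0,0],"rot":[0,0,0],"claw":0},{"offset":[0,0,0],"rot":[0,0,0],"claw":-0.2},{"offset":[0,0,0],"rot":[0,0,0],"claw":-0.4},{"offset":[0,0,0],"rot":[0,0,0],"claw":-0.6},{"offset":[0,0,0],"rot":[0,0,0],"claw":-0.9},{"offset":[0,0,0],"rot":[0,0,0],"claw":-0.9},{"offset":[0,0,0],"rot":[0,0,0],"claw":-0.9}]' 30
python3 - <<'E'
from h import *
to(.626,.0106,.031,174)
E
```

```text
clock: 20.7
position: [0.6263, 0.0106, 0.0316]
tool_rot: [-3.141, 0.0, 3.042]
force: [-1.7, -0.8, 6.4]
grip_width: 0.0233
t 20.7 pos [0.6263 0.0106 0.0316] yaw [-1.7999e+02  2.0000e-02  1.7427e+02] w 0.0233 F [-1.7 -0.8  6.4]
 shift now-frame [ 0.3 -0.1  0.6]  shift after turn [ 0.3 -0.1  0.6]  rotvec deg [-0.01  0.02  0.27]
```

```bash
python3 -m handwheel '[{"offset":[5,0,0],"rot":[0,0,0],"claw":-0.9},{"offset":[10,0,0],"rot":[0,0,0],"claw":-0.9},{"offset":[10,0,0],"rot":[0,0,0],"claw":-0.9},{"offset":[5,0,0],"rot":[0,0,0],"claw":-0.9},{"offset":[0,0,0],"rot":[0,0,0],"claw":-0.9}]'
python3 - <<'E'
from h import *
to(.6263-.03*.9945,.0106+.03*.1045,.031,174)
E
python3 -m handwheel '[{"offset":[8,0,0],"rot":[0,0,0],"claw":-0.9},{"offset":[15,0,0],"rot":[0,0,0],"claw":-0.9},{"offset":[15,0,0],"rot":[0,0,0],"claw":-0.9},{"offset":[8,0,0],"rot":[0,0,0],"claw":-0.9},{"offset":[0,0,0],"rot":[0,0,0],"claw":-0.9}]'
python3 - <<'E'
from h import *
to(.6263-.076*.9945,.0106+.076*.1045,.031,174)
f=imaging.grab_frame("side"); i=f["color"][130:330,200:460]; cv2.imwrite("pics/s9.png",cv2.resize(i,None,fx=3,fy=3)[:,:,::-1][:600])
E
```

```text
clock: 21.2
position: [0.5951, 0.0139, 0.0315]
tool_rot: [-3.141, -0.001, 3.042]
force: [-6.2, -0.0, 11.9]
grip_width: 0.0234
t 21.2 pos [0.5951 0.0139 0.0315] yaw [-1.7998e+02 -6.0000e-02  1.7430e+02] w 0.0234 F [-6.2 -0.  11.9]
 shift now-frame [-1.4 -0.1  0.5]  shift after turn [-1.4 -0.   0.5]  rotvec deg [-0.02 -0.06  0.3 ]
clock: 21.7
position: [0.549, 0.0185, 0.0315]
tool_rot: [-3.141, -0.002, 3.042]
force: [-8.8, 0.5, 17.2]
grip_width: 0.023
t 21.7 pos [0.549  0.0185 0.0315] yaw [-1.7996e+02 -9.0000e-02  1.7431e+02] w 0.023 F [-8.8  0.5 17.2]
 shift now-frame [-1.7  0.2  0.5]  shift after turn [-1.7  0.2  0.5]  rotvec deg [-0.04 -0.09  0.31]
```

View pics/s9.png

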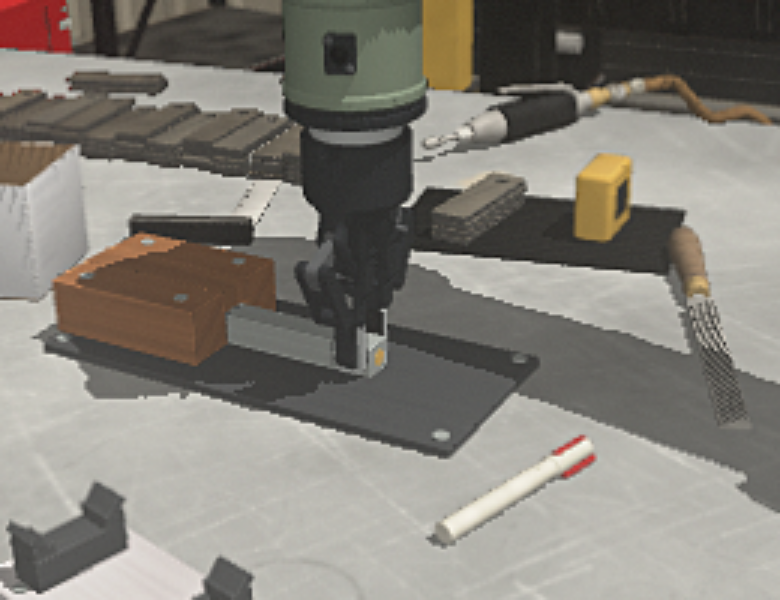

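The bar is sliding out straight (crop 230–385, 345). The vertical force is a little high, so I'll ease up 0.5 mm and finish the draw.

```bash
python3 -m handwheel '[{"offset":[6,0,-0.3],"rot":[0,0,0],"claw":-0.9},{"offset":[12,0,-0.2],"rot":[0,0,0],"claw":-0.9},{"offset":[15,0,0],"rot":[0,0,0],"claw":-0.9},{"offset":[12,0,0],"rot":[0,0,0],"claw":-0.9},{"offset":[6,0,0],"rot":[0,0,0],"claw":-0.9},{"offset":[0,0,0],"rot":[0,0,0],"claw":-0.9},{"offset":[0,0,0],"rot":[0,0,0],"claw":-0.4},{"offset":[0,0,0],"rot":[0,0,0],"claw":-0.1},{"offset":[0,0,0],"rot":[0,0,0],"claw":0.2},{"offset":[0,0,0],"rot":[0,0,0],"claw":0.2},{"offset":[0,0,-20],"rot":[0,0,0],"claw":0.2},{"offset":[0,0,-30],"rot":[0,0,0],"claw":0.2}]'
python3 - <<'E'
from h import *
to(.5,.02,.031,174)
f=imaging.grab_frame("side"); i=f["color"][130:330,200:460]; cv2.imwrite("pics/s10.png",cv2.resize(i,None,fx=3,fy=3)[:,:,::-1][:600])
for c in("side","top"):
    f=imaging.grab_frame(c)
    for r in imaging.regions_of("bar_centre",c): print(c,r["conf"],topfit(f,r["region"],.031,.008))
E
```

```text
clock: 22.95
position: [0.499, 0.0235, 0.0814]
tool_rot: [3.142, -0.003, 3.042]
force: [0.1, -0.4, 0.1]
grip_width: 0.0514
t 22.95 pos [0.499  0.0235 0.0814] yaw [ 1.800e+02 -1.500e-01  1.743e+02] w 0.0514 F [ 0.1 -0.4  0.1]
 shift now-frame [-1.5 -3.4 50.4]  shift after turn [-1.4 -3.4 50.4]  rotvec deg [ 0.   -0.15  0.3 ]
side 0.88 (((337.2895812988281, 366.5421447753906), (24.460277557373047, 152.6993408203125), 80.0713882446289), np.float64(0.023460628442483332), 487)
side 0.6 (((560.1008911132812, 18.59087371826172), (29.14715576171875, 155.8446807861328), 83.49806213378906), np.float64(0.029762314132990617), 528)
top 0.82 (((337.5478820800781, 365.2734375), (26.102725982666016, 153.70884704589844), 78.99444580078125), np.float64(0.024945406549332413), 432)
```

View pics/s10.png

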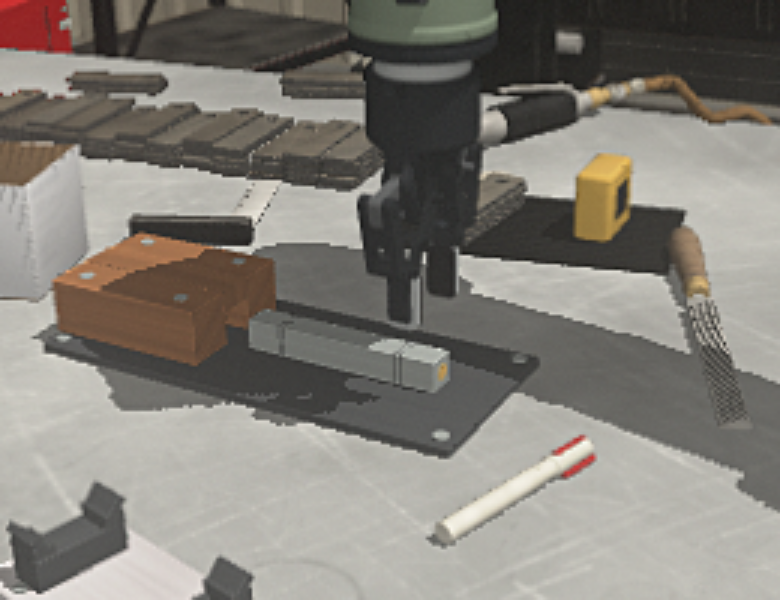

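The bar is fully out, lying on the plate (crop 250–450, 350) with its centre at about (0.559, 0.018). I'll regrip at the middle.

```bash
python3 -m handwheel '[{"offset":[-15,0,0],"rot":[0,0,0],"claw":0.2},{"offset":[-30,0,0],"rot":[0,0,0],"claw":0.2},{"offset":[-15,0,0],"rot":[0,0,0],"claw":0.2},{"offset":[0,0,10],"rot":[0,0,0],"claw":0.2},{"offset":[0,0,20],"rot":[0,0,0],"claw":0.2},{"offset":[0,0,12],"rot":[0,0,0],"claw":0.2},{"offset":[0,0,5],"rot":[0,0,0],"claw":0.2},{"offset":[0,0,0],"rot":[0,0,0],"claw":0.2},{"offset":[0,0,0],"rot":[0,0,0],"claw":0.2}]'
python3 - <<'E'
from h import *
to(.559,.0175,.0325,174)
f=imaging.grab_frame("side"); i=f["color"][130:330,200:460]; cv2.imwrite("pics/s11.png",cv2.resize(i,None,fx=3,fy=3)[:,:,::-1][:600])
E
```

```text
clock: 24.1
position: [0.5595, 0.0176, 0.0351]
tool_rot: [3.141, 0.0, 3.042]
force: [0.1, -0.1, 0.4]
grip_width: 0.0514
t 24.1 pos [0.5595 0.0176 0.0351] yaw [1.7999e+02 1.0000e-02 1.7429e+02] w 0.0514 F [ 0.1 -0.1  0.4]
 shift now-frame [ 0.5 -0.2  2.6]  shift after turn [ 0.5 -0.2  2.6]  rotvec deg [0.01 0.01 0.29]
```

View pics/s11.png

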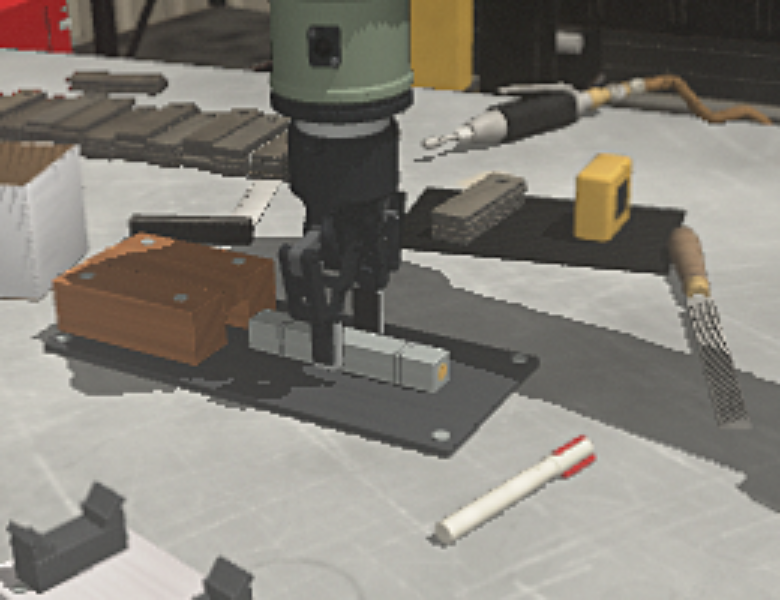

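The fingers straddle the bar at its middle (crop 330,345 and 370,310).

```bash
python3 -m handwheel '[{"offset":[0.5,0,2],"rot":[0,0,0],"claw":0.2},{"offset":[0,0,0],"rot":[0,0,0],"claw":0},{"offset":[0,0,0],"rot":[0,0,0],"claw":-0.2},{"offset":[0,0,0],"rot":[0,0,0],"claw":-0.4},{"offset":[0,0,0],"rot":[0,0,0],"claw":-0.6},{"offset":[0,0,0],"rot":[0,0,0],"claw":-0.9},{"offset":[0,0,0],"rot":[0,0,0],"claw":-0.9},{"offset":[0,0,0],"rot":[0,0,0],"claw":-0.9}]' 50
python3 -c "
from h import *
to(.551,.3255,.057,159.3)"
python3 -m handwheel '[{"offset":[0,0,-10],"rot":[0,0,0],"claw":-0.9},{"offset":[0,0,-25],"rot":[0,0,0],"claw":-0.9},{"offset":[0,0,-30],"rot":[0,0,0],"claw":-0.9},{"offset":[0,0,-15],"rot":[0,0,0],"claw":-0.9},{"offset":[0,0,0],"rot":[0,0,0],"claw":-0.9}]'
python3 - <<'E'
from h import *
to(.551,.3255,.1,159.3)
f=imaging.grab_frame("side"); i=f["color"][130:330,200:460]; cv2.imwrite("pics/s12.png",cv2.resize(i,None,fx=3,fy=3)[:,:,::-1][:600])
for r in imaging.regions_of("bar_centre","side"):
  p=cloud(f,r["region"]); print(r["conf"],np.percentile(p[:,2],[5,50,95]),topfit(f,r["region"],np.percentile(p[:,2],90),.01))
E
```

```text
clock: 24.95
position: [0.5591, 0.0174, 0.0331]
tool_rot: [-3.141, 0.0, 3.042]
force: [-2.2, -0.7, 6.8]
grip_width: 0.0228
t 24.95 pos [0.5591 0.0174 0.0331] yaw [-1.7999e+02  1.0000e-02  1.7427e+02] w 0.0228 F [-2.2 -0.7  6.8]
 shift now-frame [ 38.8 305.8 -23.9]  shift after turn [116.5 285.4 -23.9]  rotvec deg [-1.000e-02  2.000e-02  1.497e+01]
clock: 25.45
position: [0.5599, 0.0174, 0.1146]
tool_rot: [3.141, 0.003, 3.041]
force: [0.3, 0.0, -3.6]
grip_width: 0.0229
t 25.45 pos [0.5599 0.0174 0.1146] yaw [1.7999e+02 1.7000e-01 1.7425e+02] w 0.0229 F [ 0.3  0.  -3.6]
 shift now-frame [ 39.8 305.7  14.5]  shift after turn [117.2 285.1  14.6]  rotvec deg [ 0.03  0.17 14.95]
0.86 [0.08959156 0.10417925 0.11232847] (((561.35205078125, 18.572376251220703), (28.43717384338379, 157.14744567871094), 83.65638732910156), np.float64(0.1106796055814788), 503)
0.86 [0.0016542  0.02127696 0.02387809] (((337.73028564453125, 366.1634216308594), (27.107975006103516, 155.65574645996094), 79.24386596679688), np.float64(0.022348939076336966), 1773)
```

View pics/s12.png

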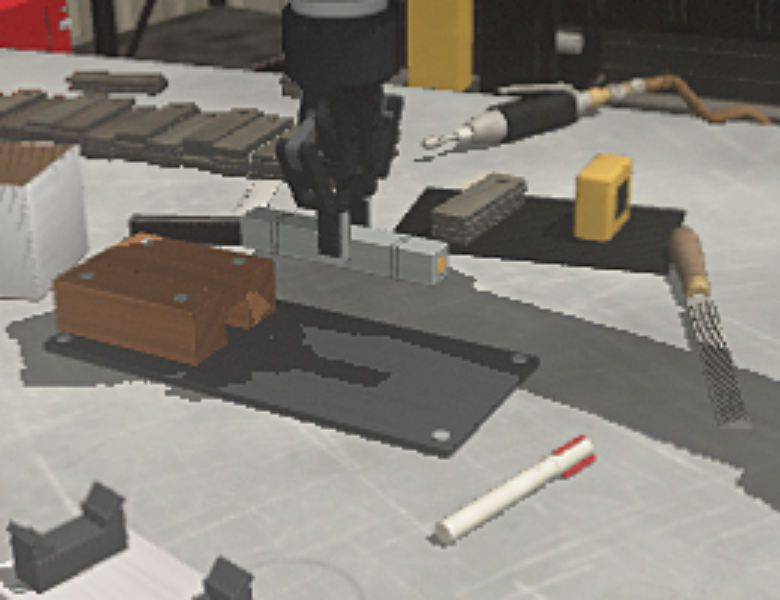

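```bash
python3 -m handwheel '[{"offset":[0,0,0],"rot":[0,0,7.5],"claw":-0.9},{"offset":[0,0,0],"rot":[0,0,7.5],"claw":-0.9},{"offset":[6,14,0],"rot":[0,0,0],"claw":-0.9},{"offset":[12,30,0],"rot":[0,0,0],"claw":-0.9},{"offset":[15,37,0],"rot":[0,0,0],"claw":-0.9},{"offset":[15,37,0],"rot":[0,0,0],"claw":-0.9},{"offset":[15,37,0],"rot":[0,0,0],"claw":-0.9},{"offset":[15,37,0],"rot":[0,0,0],"claw":-0.9},{"offset":[15,37,0],"rot":[0,0,0],"claw":-0.9},{"offset":[13,30,0],"rot":[0,0,0],"claw":-0.9},{"offset":[7,18,0],"rot":[0,0,0],"claw":-0.9},{"offset":[4,8,0],"rot":[0,0,0],"claw":-0.9}]'
python3 -m handwheel '[{"offset":[0,0,0],"rot":[0,0,0],"claw":-0.9},{"offset":[0,0,0],"rot":[0,0,0],"claw":-0.9}]'
python3 - <<'E'
from h import *
to(.551,.3255,.057,159.3)
f=imaging.grab_frame("side"); i=f["color"][220:420,140:400]; cv2.imwrite("pics/s13.png",cv2.resize(i,None,fx=3,fy=3)[:,:,::-1][:600])
E
```

```text
clock: 26.75
position: [0.5489, 0.3281, 0.1116]
tool_rot: [-3.141, -0.002, 2.785]
force: [-0.5, -1.0, -2.9]
grip_width: 0.0233
clock: 26.95
position: [0.5505, 0.3242, 0.1122]
tool_rot: [-3.14, -0.0, 2.78]
force: [0.4, -0.1, -2.4]
grip_width: 0.0227
t 26.95 pos [0.5505 0.3242 0.1122] yaw [-179.93   -0.    159.28] w 0.0227 F [ 0.4 -0.1 -2.4]
 shift now-frame [-0.1  1.4 55.2]  shift after turn [-0.1  1.4 55.2]  rotvec deg [-0.07 -0.   -0.02]
```

View pics/s13.png

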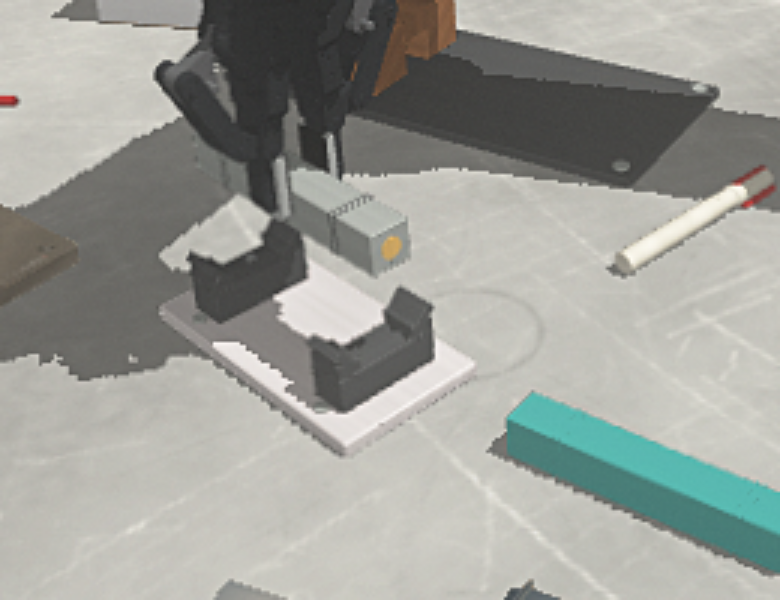

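The bar hangs level above the rests (crop 350,225), aligned with them. I'll lower it.

```bash
python3 -m handwheel '[{"offset":[0,1.3,10],"rot":[0,0,0],"claw":-0.9},{"offset":[0,0,15],"rot":[0,0,0],"claw":-0.9},{"offset":[0,0,12],"rot":[0,0,0],"claw":-0.9},{"offset":[0,0,8],"rot":[0,0,0],"claw":-0.9},{"offset":[0,0,5],"rot":[0,0,0],"claw":-0.9},{"offset":[0,0,0],"rot":[0,0,0],"claw":-0.9},{"offset":[0,0,0],"rot":[0,0,0],"claw":-0.9}]'
python3 - <<'E'
from h import *
to(.551,.3255,.0552,159.3)
f=imaging.grab_frame("side"); i=f["color"][220:420,140:400]; cv2.imwrite("pics/s14.png",cv2.resize(i,None,fx=3,fy=3)[:,:,::-1][:600])
f=imaging.grab_frame("top"); i=f["color"][170:310,130:290]; cv2.imwrite("pics/t14.png",cv2.resize(i,None,fx=4,fy=4)[:,:,::-1][:600])
E
```

```text
clock: 27.7
position: [0.551, 0.3268, 0.063]
tool_rot: [3.141, 0.0, 2.78]
force: [-0.1, -0.3, -2.6]
grip_width: 0.0231
t 27.7 pos [0.551  0.3268 0.063 ] yaw [179.98   0.   159.28] w 0.0231 F [-0.1 -0.3 -2.6]
 shift now-frame [-0.5 -1.2  7.8]  shift after turn [-0.5 -1.2  7.8]  rotvec deg [ 0.02  0.   -0.02]
```

View pics/s14.png

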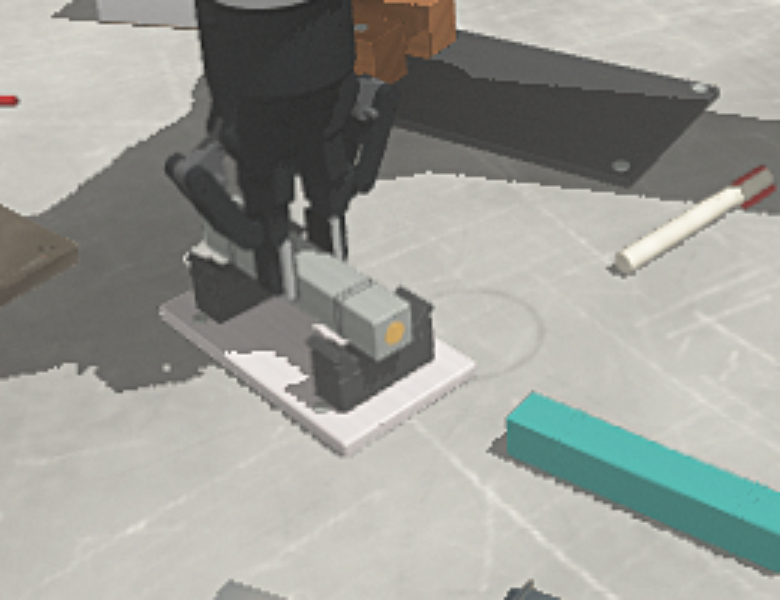

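View pics/t14.png

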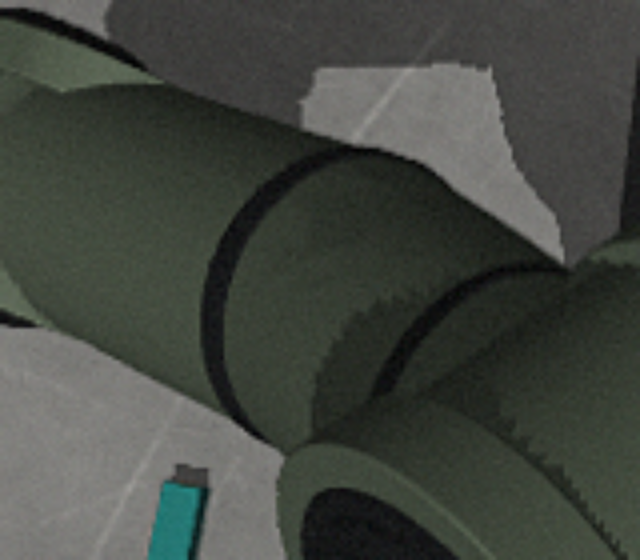

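The side view shows the bar between the cheeks of both rests (front rest at crop 375,350). The top view is blocked by the arm. I'll lower the last 7–8 mm.

```bash
python3 -m handwheel '[{"offset":[0,-0.7,3],"rot":[0,0,0],"claw":-0.9},{"offset":[0,0,2],"rot":[0,0,0],"claw":-0.9},{"offset":[0,0,1],"rot":[0,0,0],"claw":-0.9},{"offset":[0,0,1],"rot":[0,0,0],"claw":-0.9},{"offset":[0,0,0],"rot":[0,0,0],"claw":-0.9},{"offset":[0,0,0],"rot":[0,0,0],"claw":-0.9}]'
python3 - <<'E'
from h import *
to(.551,.3255,.0552,159.3)
E
```

```text
clock: 28.4
position: [0.5506, 0.326, 0.0558]
tool_rot: [3.142, -0.0, 2.78]
force: [0.5, 0.1, -3.1]
grip_width: 0.0229
t 28.4 pos [0.5506 0.326  0.0558] yaw [180.    -0.   159.28] w 0.0229 F [ 0.5  0.1 -3.1]
 shift now-frame [-0.5 -0.4  0.6]  shift after turn [-0.5 -0.4  0.6]  rotvec deg [ 0.   -0.   -0.02]
```

```bash
python3 -m handwheel '[{"offset":[0,0,1],"rot":[0,0,0],"claw":-0.9},{"offset":[0,0,0],"rot":[0,0,0],"claw":-0.9},{"offset":[0,0,0],"rot":[0,0,0],"claw":-0.9}]'
python3 -m handwheel '[{"offset":[0,0,0],"rot":[0,0,0],"claw":-0.4},{"offset":[0,0,0],"rot":[0,0,0],"claw":-0.1},{"offset":[0,0,0],"rot":[0,0,0],"claw":0.2},{"offset":[0,0,0],"rot":[0,0,0],"claw":0.2},{"offset":[0,0,0],"rot":[0,0,0],"claw":0.2},{"offset":[0,0,-15],"rot":[0,0,0],"claw":0.2},{"offset":[0,0,-35],"rot":[0,0,0],"claw":0.2},{"offset":[0,0,-40],"rot":[0,0,0],"claw":0.2},{"offset":[0,0,-15],"rot":[0,0,0],"claw":0.2},{"offset":[-10,-30,0],"rot":[0,0,0],"claw":0.2},{"offset":[-15,-40,0],"rot":[0,0,0],"claw":0.2},{"offset":[-15,-40,0],"rot":[0,0,0],"claw":0.2}]'
python3 - <<'E'
from h import *
to(.5713,-.2972,.15,81.57)
f=imaging.grab_frame("side"); i=f["color"][220:420,140:400]; cv2.imwrite("pics/s15.png",cv2.resize(i,None,fx=3,fy=3)[:,:,::-1][:600])
for r in imaging.regions_of("bar_centre","side"):
  p=cloud(f,r["region"]); print(r["conf"],np.percentile(p[:,2],[5,50,95]),topfit(f,r["region"],np.percentile(p[:,2],90),.01))
E
```

```text
clock: 28.7
position: [0.5507, 0.326, 0.0551]
tool_rot: [3.141, 0.0, 2.78]
force: [-1.7, -1.4, 5.7]
grip_width: 0.0227
clock: 29.9
position: [0.5488, 0.2079, 0.1605]
tool_rot: [3.141, 0.001, 2.781]
force: [1.5, -0.4, -1.6]
grip_width: 0.0509
t 29.9 pos [0.5488 0.2079 0.1605] yaw [1.7999e+02 3.0000e-02 1.5934e+02] w 0.0509 F [ 1.5 -0.4 -1.6]
 shift now-frame [-199.3 -464.7   10.6]  shift after turn [-496.3   96.3   10.5]  rotvec deg [3.000e-02 2.000e-02 7.777e+01]
0.86 [0.00079446 0.02114005 0.02378895] (((337.86309814453125, 365.9205322265625), (26.920944213867188, 155.65606689453125), 79.89852905273438), np.float64(0.022353843206027558), 1795)
0.57 [0.03208887 0.05086522 0.05301082] (((551.9837646484375, 326.8121337890625), (25.588218688964844, 156.2840576171875), 68.79108428955078), np.float64(0.05168674121572979), 1082)
```

View pics/s15.png

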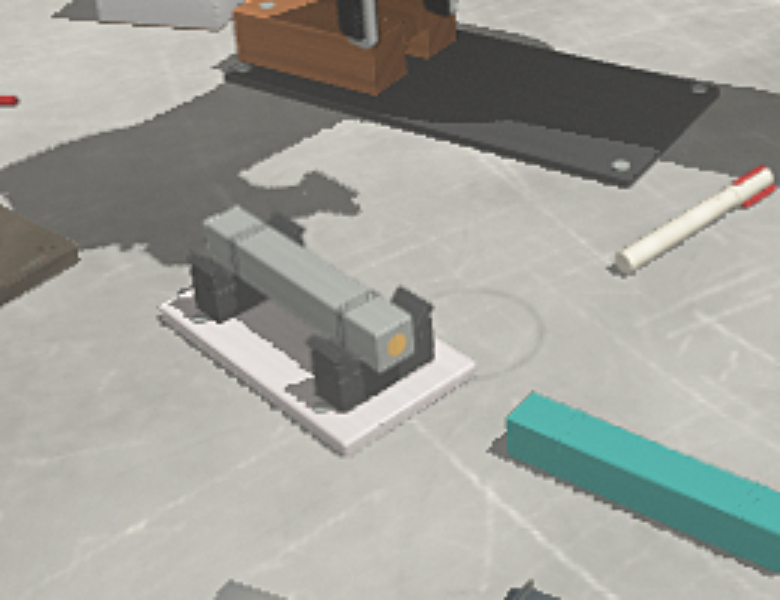

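The bar is seated in both rests (crop 205–410, 290). Its centre is about (0.552, 0.327, 0.042), so within about 1 mm of the seat. Back to the stack.

```bash
python3 -m handwheel '[{"offset":[-17,-39,0],"rot":[0,0,0],"claw":0.4},{"offset":[-18,-42,0],"rot":[0,0,0],"claw":0.4},{"offset":[-18,-42,0],"rot":[0,0,0],"claw":0.4},{"offset":[-18,-42,0],"rot":[0,0,0],"claw":0.4},{"offset":[-18,-42,0],"rot":[0,0,0],"claw":0.4},{"offset":[-18,-42,0],"rot":[0,0,0],"claw":0.4},{"offset":[-18,-42,0],"rot":[0,0,0],"claw":0.4},{"offset":[-18,-42,0],"rot":[0,0,0],"claw":0.4},{"offset":[-18,-42,0],"rot":[0,0,0],"claw":0.4},{"offset":[-17,-41,0],"rot":[0,0,0],"claw":0.4},{"offset":[-14,-32,0],"rot":[0,0,0],"claw":0.4},{"offset":[-7,-17,0],"rot":[0,0,0],"claw":0.4}]'
python3 -m handwheel '[{"offset":[0,0,0],"rot":[0,0,7.8],"claw":0.4},{"offset":[0,0,0],"rot":[0,0,7.8],"claw":0.4},{"offset":[0,0,0],"rot":[0,0,7.8],"claw":0.4},{"offset":[0,0,0],"rot":[0,0,7.8],"claw":0.4},{"offset":[0,0,0],"rot":[0,0,7.8],"claw":0.4},{"offset":[0,0,0],"rot":[0,0,7.8],"claw":0.4},{"offset":[0,0,0],"rot":[0,0,7.8],"claw":0.4},{"offset":[0,0,0],"rot":[0,0,7.8],"claw":0.4},{"offset":[0,0,0],"rot":[0,0,7.8],"claw":0.4},{"offset":[0,0,0],"rot":[0,0,7.8],"claw":0.4},{"offset":[0,0,0],"rot":[0,0,0],"claw":0.4},{"offset":[0,0,0],"rot":[0,0,0],"claw":0.4}]'
python3 - <<'E'
from h import *
to(.5713,-.2972,.0285,81.57)
f=imaging.grab_frame("side"); i=f["color"][130:330,200:460]; cv2.imwrite("pics/s16.png",cv2.resize(i,None,fx=3,fy=3)[:,:,::-1][:600])
E
```

```text
clock: 31.2
position: [0.57, -0.3001, 0.1602]
tool_rot: [-3.141, 0.0, 2.776]
force: [-0.0, 0.4, -0.2]
grip_width: 0.0599
clock: 32.4
position: [0.5708, -0.2962, 0.1603]
tool_rot: [3.141, 0.0, 1.423]
force: [-0.1, -0.2, 0.7]
grip_width: 0.0598
t 32.4 pos [ 0.5708 -0.2962  0.1603] yaw [1.7998e+02 1.0000e-02 8.1530e+01] w 0.0598 F [-0.1 -0.2  0.7]
 shift now-frame [ -0.9   0.6 131.8]  shift after turn [ -0.9   0.6 131.8]  rotvec deg [ 0.02  0.01 -0.04]
```

View pics/s16.png

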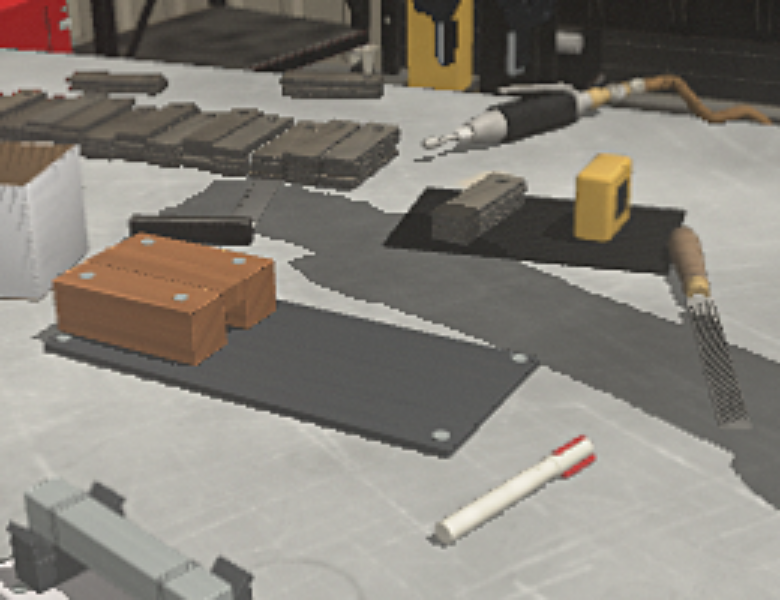

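Stack and tape are unchanged on the mat. I'll descend and grip the stack.

```bash
python3 -m handwheel '[{"offset":[-0.9,0.6,20],"rot":[0,0,0],"claw":0.4},{"offset":[0,0,35],"rot":[0,0,0],"claw":0.4},{"offset":[0,0,35],"rot":[0,0,0],"claw":0.4},{"offset":[0,0,22],"rot":[0,0,0],"claw":0.4},{"offset":[0,0,12],"rot":[0,0,0],"claw":0.4},{"offset":[0,0,7],"rot":[0,0,0],"claw":0.4},{"offset":[0,0,0],"rot":[0,0,0],"claw":0.4},{"offset":[0,0,0],"rot":[0,0,0],"claw":0.1},{"offset":[0,0,0],"rot":[0,0,0],"claw":-0.2},{"offset":[0,0,0],"rot":[0,0,0],"claw":-0.5},{"offset":[0,0,0],"rot":[0,0,0],"claw":-0.8},{"offset":[0,0,0],"rot":[0,0,0],"claw":-0.8}]' 70
python3 -m handwheel '[{"offset":[0,0,0],"rot":[0,0,0],"claw":-0.8},{"offset":[0,0,0],"rot":[0,0,0],"claw":-0.8}]'
python3 -c "
from h import *
to(.5583,.026,.0318,81.57)"
python3 -m handwheel '[{"offset":[0,0,-10],"rot":[0,0,0],"claw":-0.8},{"offset":[0,0,-20],"rot":[0,0,0],"claw":-0.8},{"offset":[0,0,-25],"rot":[0,0,0],"claw":-0.8},{"offset":[0,0,-15],"rot":[0,0,0],"claw":-0.8},{"offset":[0,0,0],"rot":[0,0,0],"claw":-0.8},{"offset":[0,0,0],"rot":[0,0,0],"claw":-0.8}]'
python3 - <<'E'
from h import *
to(.5583,.026,.0318,81.57)
E
```

```text
clock: 33.65
position: [0.5716, -0.2977, 0.0303]
tool_rot: [3.14, 0.001, 1.419]
force: [-4.2, 1.8, 9.0]
grip_width: 0.0353
clock: 33.85
position: [0.5716, -0.2976, 0.0303]
tool_rot: [3.14, 0.001, 1.419]
force: [-3.3, 1.2, 8.4]
grip_width: 0.0351
t 33.85 pos [ 0.5716 -0.2976  0.0303] yaw [1.7993e+02 4.0000e-02 8.1280e+01] w 0.0351 F [-3.3  1.2  8.4]
 shift now-frame [317.9 -62.2  -1.8]  shift after turn [318.2 -60.6  -1.5]  rotvec deg [ 0.07  0.04 -0.29]
clock: 34.45
position: [0.5708, -0.2974, 0.0985]
tool_rot: [-3.141, 0.0, 1.418]
force: [-0.1, 0.0, -6.3]
grip_width: 0.0347
t 34.45 pos [ 0.5708 -0.2974  0.0985] yaw [-1.7999e+02  1.0000e-02  8.1270e+01] w 0.0347 F [-0.1  0.  -6.3]
 shift now-frame [317.8 -61.5  66.7]  shift after turn [318.1 -59.8  66.7]  rotvec deg [-0.01  0.01 -0.3 ]
```

```bash
python3 -m handwheel '[{"offset":[12,-2,0],"rot":[0,0,-0.3],"claw":-0.8},{"offset":[25,-5,0],"rot":[0,0,0],"claw":-0.8},{"offset":[36,-7,0],"rot":[0,0,0],"claw":-0.8},{"offset":[36,-7,0],"rot":[0,0,0],"claw":-0.8},{"offset":[36,-7,0],"rot":[0,0,0],"claw":-0.8},{"offset":[36,-7,0],"rot":[0,0,0],"claw":-0.8},{"offset":[36,-7,0],"rot":[0,0,0],"claw":-0.8},{"offset":[36,-7,0],"rot":[0,0,0],"claw":-0.8},{"offset":[35,-6,0],"rot":[0,0,0],"claw":-0.8},{"offset":[20,-4,0],"rot":[0,0,0],"claw":-0.8},{"offset":[10,-1,0],"rot":[0,0,0],"claw":-0.8},{"offset":[0,0,0],"rot":[0,0,0],"claw":-0.8}]'
python3 -m handwheel '[{"offset":[0,0,15],"rot":[0,0,0],"claw":-0.8},{"offset":[0,0,20],"rot":[0,0,0],"claw":-0.8},{"offset":[0,0,15],"rot":[0,0,0],"claw":-0.8},{"offset":[0,0,8],"rot":[0,0,0],"claw":-0.8},{"offset":[0,0,0],"rot":[0,0,0],"claw":-0.8},{"offset":[0,0,0],"rot":[0,0,0],"claw":-0.8}]'
python3 - <<'E'
from h import *
to(.5583,.026,.0343,81.57)
E
```

```text
clock: 35.65
position: [0.558, 0.0277, 0.0983]
tool_rot: [-3.141, -0.0, 1.426]
force: [1.1, -0.6, -5.1]
grip_width: 0.0351
clock: 36.25
position: [0.5586, 0.0258, 0.0409]
tool_rot: [3.142, -0.0, 1.424]
force: [0.3, 0.4, -6.6]
grip_width: 0.0354
t 36.25 pos [0.5586 0.0258 0.0409] yaw [180.    -0.    81.56] w 0.0354 F [ 0.3  0.4 -6.6]
 shift now-frame [ 0.1 -0.3  6.6]  shift after turn [ 0.1 -0.3  6.6]  rotvec deg [ 0.   -0.   -0.01]
```

```bash
python3 -m handwheel '[{"offset":[0,0,4],"rot":[0,0,0],"claw":-0.8},{"offset":[0,0,1.5],"rot":[0,0,0],"claw":-0.8},{"offset":[0,0,1],"rot":[0,0,0],"claw":-0.8},{"offset":[0,0,0],"rot":[0,0,0],"claw":-0.8},{"offset":[0,0,0],"rot":[0,0,0],"claw":-0.8}]'
```

```text
clock: 36.75
position: [0.5585, 0.026, 0.0344]
tool_rot: [3.141, -0.0, 1.424]
force: [0.4, -0.1, -5.3]
grip_width: 0.0351
```

```bash
python3 -m handwheel '[{"offset":[0,0,1],"rot":[0,0,0],"claw":-0.8},{"offset":[0,0,0.5],"rot":[0,0,0],"claw":-0.8},{"offset":[0,0,0],"rot":[0,0,0],"claw":-0.8}]'
```

```text
clock: 37.05
position: [0.5586, 0.026, 0.0342]
tool_rot: [3.141, 0.001, 1.424]
force: [-10.8, -2.5, 26.7]
grip_width: 0.0354
```

```bash
python3 -m handwheel '[{"offset":[0,0,-1],"rot":[0,0,0],"claw":-0.8},{"offset":[0,0,0],"rot":[0,0,0],"claw":-0.3},{"offset":[0,0,0],"rot":[0,0,0],"claw":0},{"offset":[0,0,0],"rot":[0,0,0],"claw":0.3},{"offset":[0,0,0],"rot":[0,0,0],"claw":0.4},{"offset":[0,0,0],"rot":[0,0,0],"claw":0.4},{"offset":[0,0,-15],"rot":[0,0,0],"claw":0.4},{"offset":[0,0,-40],"rot":[0,0,0],"claw":0.4},{"offset":[0,0,-45],"rot":[0,0,0],"claw":0.4},{"offset":[0,0,-15],"rot":[0,0,0],"claw":0.4},{"offset":[0,0,0],"rot":[0,0,0],"claw":0.4}]'
python3 - <<'E'
from h import *
to(.461,-.3106,.15,87.17)
f=imaging.grab_frame("side"); i=f["color"][130:330,200:460]; cv2.imwrite("pics/s17.png",cv2.resize(i,None,fx=3,fy=3)[:,:,::-1][:600])
E
```

```text
clock: 38.15
position: [0.5597, 0.0259, 0.1519]
tool_rot: [3.137, -0.001, 1.423]
force: [0.8, -0.1, -0.7]
grip_width: 0.0597
t 38.15 pos [0.5597 0.0259 0.1519] yaw [ 1.7974e+02 -4.0000e-02  8.1550e+01] w 0.0597 F [ 0.8 -0.1 -0.7]
 shift now-frame [-347.4  -48.1    1.4]  shift after turn [-341.   -81.9    1.9]  rotvec deg [ 0.26 -0.03 -5.62]
```

View pics/s17.png

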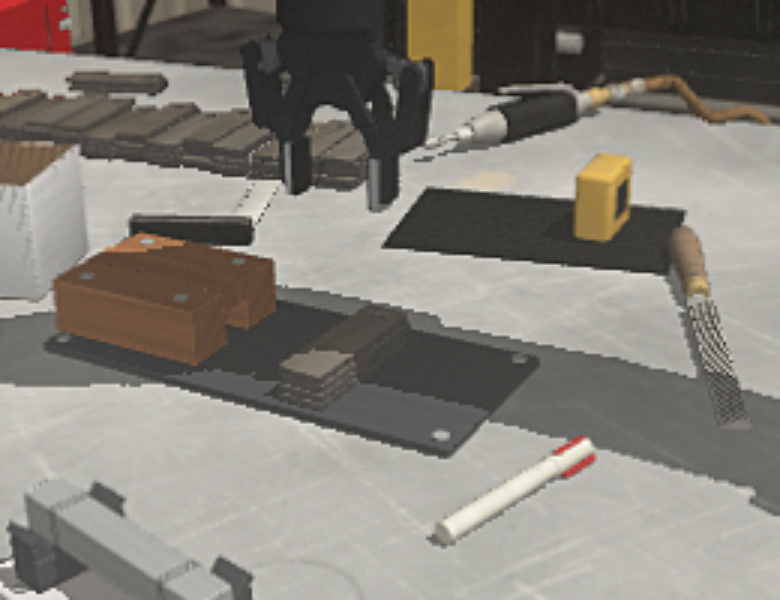

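The stack is back in the same image position as at the start (crop 345,355). Now the tape.

```bash
python3 -m handwheel '[{"offset":[0,0,0],"rot":[0,0,-5.6],"claw":0.4},{"offset":[-20,-5,0],"rot":[0,0,0],"claw":0.4},{"offset":[-35,-8,0],"rot":[0,0,0],"claw":0.4},{"offset":[-42,-10,0],"rot":[0,0,0],"claw":0.4},{"offset":[-42,-10,0],"rot":[0,0,0],"claw":0.4},{"offset":[-42,-10,0],"rot":[0,0,0],"claw":0.4},{"offset":[-42,-10,0],"rot":[0,0,0],"claw":0.4},{"offset":[-42,-10,0],"rot":[0,0,0],"claw":0.4},{"offset":[-38,-9,0],"rot":[0,0,0],"claw":0.4},{"offset":[-24,-6,0],"rot":[0,0,0],"claw":0.4},{"offset":[-14,-4,0],"rot":[0,0,0],"claw":0.4},{"offset":[0,0,0],"rot":[0,0,0],"claw":0.4}]'
python3 -m handwheel '[{"offset":[0,0,0],"rot":[0,0,0],"claw":0.4},{"offset":[0,0,0],"rot":[0,0,0],"claw":0.4}]'
python3 - <<'E'
from h import *
to(.461,-.3106,.0455,87.17)
E
```

```text
clock: 39.4
position: [0.4587, -0.3117, 0.1479]
tool_rot: [-3.14, -0.001, 1.519]
force: [0.2, 0.3, 0.0]
grip_width: 0.06
clock: 39.6
position: [0.4603, -0.309, 0.1486]
tool_rot: [-3.141, -0.001, 1.524]
force: [-0.5, -0.0, -0.3]
grip_width: 0.0599
t 39.6 pos [ 0.4603 -0.309   0.1486] yaw [-1.7999e+02 -4.0000e-02  8.7290e+01] w 0.0599 F [-0.5 -0.  -0.3]
 shift now-frame [ -1.7   0.8 103.1]  shift after turn [ -1.6   0.8 103.1]  rotvec deg [-0.01 -0.04  0.12]
```

```bash
python3 -m handwheel '[{"offset":[-1.7,0.8,15],"rot":[0,0,0],"claw":0.4},{"offset":[0,0,30],"rot":[0,0,0],"claw":0.4},{"offset":[0,0,25],"rot":[0,0,0],"claw":0.4},{"offset":[0,0,18],"rot":[0,0,0],"claw":0.4},{"offset":[0,0,10],"rot":[0,0,0],"claw":0.4},{"offset":[0,0,5],"rot":[0,0,0],"claw":0.4},{"offset":[0,0,0],"rot":[0,0,0],"claw":0.4},{"offset":[0,0,0],"rot":[0,0,0],"claw":0.1},{"offset":[0,0,0],"rot":[0,0,0],"claw":-0.1},{"offset":[0,0,0],"rot":[0,0,0],"claw":-0.3},{"offset":[0,0,0],"rot":[0,0,0],"claw":-0.5},{"offset":[0,0,0],"rot":[0,0,0],"claw":-0.8}]' 40
python3 -m handwheel '[{"offset":[0,0,0],"rot":[0,0,0],"claw":-0.8},{"offset":[0,0,0],"rot":[0,0,0],"claw":-0.8}]'
python3 -c "
from h import *
to(.4803,.0201,.13,87.17)"
python3 -m handwheel '[{"offset":[0,0,-10],"rot":[0,0,0],"claw":-0.8},{"offset":[0,0,-20],"rot":[0,0,0],"claw":-0.8},{"offset":[0,0,-25],"rot":[0,0,0],"claw":-0.8},{"offset":[0,0,-22],"rot":[0,0,0],"claw":-0.8},{"offset":[0,0,0],"rot":[0,0,0],"claw":-0.8},{"offset":[0,0,0],"rot":[0,0,0],"claw":-0.8}]'
python3 - <<'E'
from h import *
to(.4803,.0201,.12,87.17)
E
```

```text
clock: 40.8
position: [0.4608, -0.3126, 0.0466]
tool_rot: [3.141, 0.001, 1.521]
force: [-1.2, 0.8, 6.8]
grip_width: 0.0336
clock: 41.0
position: [0.4608, -0.3126, 0.0466]
tool_rot: [3.141, 0.001, 1.521]
force: [0.3, 0.6, 7.0]
grip_width: 0.0335
t 41.0 pos [ 0.4608 -0.3126  0.0466] yaw [1.7995e+02 4.0000e-02 8.7160e+01] w 0.0335 F [0.3 0.6 7. ]
 shift now-frame [333.2   3.1 -83.6]  shift after turn [333.2   3.1 -83.4]  rotvec deg [ 0.05  0.04 -0.01]
clock: 41.6
position: [0.4603, -0.3125, 0.1232]
tool_rot: [3.141, 0.001, 1.521]
force: [-0.4, -0.1, -3.1]
grip_width: 0.0335
t 41.6 pos [ 0.4603 -0.3125  0.1232] yaw [1.7997e+02 3.0000e-02 8.7150e+01] w 0.0335 F [-0.4 -0.1 -3.1]
 shift now-frame [333.2   3.4   3. ]  shift after turn [333.2   3.5   3.2]  rotvec deg [ 0.03  0.03 -0.02]
```

```bash
python3 -m handwheel '[{"offset":[15,0,0],"rot":[0,0,0],"claw":-0.8},{"offset":[30,0,0],"rot":[0,0,0],"claw":-0.8},{"offset":[40,1,0],"rot":[0,0,0],"claw":-0.8},{"offset":[40,1,0],"rot":[0,0,0],"claw":-0.8},{"offset":[40,1,0],"rot":[0,0,0],"claw":-0.8},{"offset":[40,0,0],"rot":[0,0,0],"claw":-0.8},{"offset":[40,0,0],"rot":[0,0,0],"claw":-0.8},{"offset":[40,0,0],"rot":[0,0,0],"claw":-0.8},{"offset":[30,0,0],"rot":[0,0,0],"claw":-0.8},{"offset":[16,0,0],"rot":[0,0,0],"claw":-0.8},{"offset":[0,0,0],"rot":[0,0,0],"claw":-0.8},{"offset":[0,0,0],"rot":[0,0,0],"claw":-0.8}]'
python3 - <<'E'
from h import *
to(.4803,.0181,.0508,87.17)
E
```

```text
clock: 42.8
position: [0.4791, 0.0185, 0.1222]
tool_rot: [-3.14, 0.0, 1.523]
force: [-0.3, -1.2, -2.9]
grip_width: 0.0336
t 42.8 pos [0.4791 0.0185 0.1222] yaw [-1.7992e+02  1.0000e-02  8.7240e+01] w 0.0336 F [-0.3 -1.2 -2.9]
 shift now-frame [-0.3  1.3 71.4]  shift after turn [-0.4  1.2 71.4]  rotvec deg [-0.08  0.01  0.07]
```

```bash
python3 -m handwheel '[{"offset":[0,0.6,15],"rot":[0,0,0],"claw":-0.8},{"offset":[0,0,22],"rot":[0,0,0],"claw":-0.8},{"offset":[0,0,16],"rot":[0,0,0],"claw":-0.8},{"offset":[0,0,10],"rot":[0,0,0],"claw":-0.8},{"offset":[0,0,4],"rot":[0,0,0],"claw":-0.8},{"offset":[0,0,1],"rot":[0,0,0],"claw":-0.8},{"offset":[0,0,0],"rot":[0,0,0],"claw":-0.8},{"offset":[0,0,0],"rot":[0,0,0],"claw":-0.8}]'
python3 - <<'E'
from h import *
to(.4803,.0181,.0508,87.17)
f=imaging.grab_frame("side"); i=f["color"][130:330,200:460]; cv2.imwrite("pics/s18.png",cv2.resize(i,None,fx=3,fy=3)[:,:,::-1][:600])
E
```

```text
clock: 43.6
position: [0.4807, 0.018, 0.0553]
tool_rot: [3.141, -0.0, 1.521]
force: [-0.2, -0.0, -2.6]
grip_width: 0.0339
t 43.6 pos [0.4807 0.018  0.0553] yaw [179.95  -0.    87.16] w 0.0339 F [-0.2 -0.  -2.6]
 shift now-frame [ 0.  -0.4  4.5]  shift after turn [ 0.  -0.4  4.5]  rotvec deg [ 0.05 -0.   -0.01]
```

View pics/s18.png

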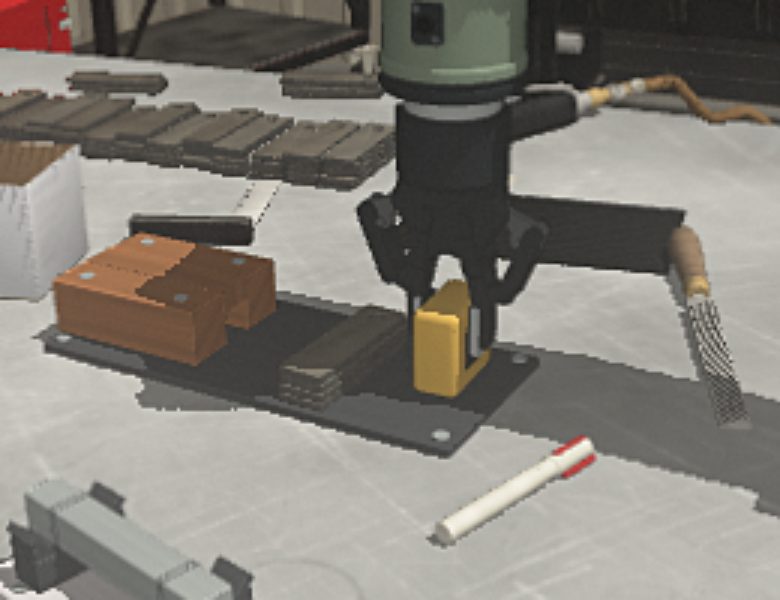

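The tape hangs just above its old place (crop 450,340), clear of the stack. The last 4 mm go slowly.

```bash
python3 -m handwheel '[{"offset":[0,0,2],"rot":[0,0,0],"claw":-0.8},{"offset":[0,0,1.5],"rot":[0,0,0],"claw":-0.8},{"offset":[0,0,1],"rot":[0,0,0],"claw":-0.8},{"offset":[0,0,0],"rot":[0,0,0],"claw":-0.8},{"offset":[0,0,0],"rot":[0,0,0],"claw":-0.8}]'
```

```text
clock: 44.15
position: [0.4804, 0.0181, 0.0505]
tool_rot: [3.141, 0.0, 1.521]
force: [-2.7, -0.4, 7.8]
grip_width: 0.0336
```

In contact at 8 N. I'll release and rise.

```bash
python3 -m handwheel '[{"offset":[0,0,0],"rot":[0,0,0],"claw":-0.2},{"offset":[0,0,0],"rot":[0,0,0],"claw":0},{"offset":[0,0,0],"rot":[0,0,0],"claw":0.3},{"offset":[0,0,0],"rot":[0,0,0],"claw":0.4},{"offset":[0,0,0],"rot":[0,0,0],"claw":0.4},{"offset":[0,0,-10],"rot":[0,0,0],"claw":0.4},{"offset":[0,0,-30],"rot":[0,0,0],"claw":0.4},{"offset":[0,0,-40],"rot":[0,0,0],"claw":0.4},{"offset":[0,0,-40],"rot":[0,0,0],"claw":0.4},{"offset":[0,0,-20],"rot":[0,0,0],"claw":0.4}]'
python3 -m handwheel '[{"offset":[-30,0,0],"rot":[0,0,0],"claw":0.4},{"offset":[-45,0,0],"rot":[0,0,0],"claw":0.4},{"offset":[-45,0,0],"rot":[0,0,0],"claw":0.4},{"offset":[-45,0,0],"rot":[0,0,0],"claw":0.4},{"offset":[-45,0,0],"rot":[0,0,0],"claw":0.4},{"offset":[-45,0,0],"rot":[0,0,0],"claw":0.4},{"offset":[-45,0,0],"rot":[0,0,0],"claw":0.4},{"offset":[-30,0,0],"rot":[0,0,0],"claw":0.4},{"offset":[-15,0,0],"rot":[0,0,0],"claw":0.4},{"offset":[0,0,0],"rot":[0,0,0],"claw":0.4},{"offset":[0,0,0],"rot":[0,0,0],"claw":0.4},{"offset":[0,0,0],"rot":[0,0,0],"claw":0.4}]'
python3 - <<'E'
from h import *
to(.48,.02,.2,87)
for c in("side","top"):
    f=imaging.grab_frame(c); cv2.imwrite(f"pics/{c}_end.png",f["color"][:,:,::-1])
    for t,h in(("tape_centre",.069),("stack_centre",.032),("bar_centre",.053)):
        for r in imaging.regions_of(t,c)[:2]:
            q=topfit(f,r["region"],h,.006)
            if q[2]>20: print(t,c,round(r["conf"],2),q)
E
```

```text
clock: 45.15
position: [0.481, 0.0184, 0.1939]
tool_rot: [3.138, -0.0, 1.522]
force: [0.5, -0.2, -0.4]
grip_width: 0.0597
clock: 46.35
position: [0.4638, -0.3249, 0.1906]
tool_rot: [3.141, -0.0, 1.523]
force: [1.1, -0.0, -0.1]
grip_width: 0.0597
t 46.35 pos [ 0.4638 -0.3249  0.1906] yaw [ 1.7999e+02 -2.0000e-02  8.7280e+01] w 0.0597 F [ 1.1 -0.  -0.1]
 shift now-frame [ 3.453e+02 -1.000e-01 -9.200e+00]  shift after turn [345.3  -1.8  -9.4]  rotvec deg [ 0.01 -0.02  0.28]
tape_centre side 0.81 (((478.48358154296875, 19.69766616821289), (65.17161560058594, 34.0214729309082), 89.24370574951172), np.float64(0.06778228583472845), 248)
stack_centre side 0.92 (((557.75, 24.581016540527344), (120.78675079345703, 38.37652587890625), 81.40746307373047), np.float64(0.03028942222276191), 468)
bar_centre side 0.73 (((551.6781616210938, 327.3072204589844), (25.138219833374023, 154.9530792236328), 69.14004516601562), np.float64(0.051878795926569035), 913)
tape_centre top 0.9 (((480.2916564941406, 18.400693893432617), (32.629329681396484, 64.5319595336914), 0.04045010358095169), np.float64(0.0693786640159783), 401)
bar_centre top 0.95 (((552.8328247070312, 325.56396484375), (26.590877532958984, 153.76268005371094), 68.46356201171875), np.float64(0.0540313067526481), 663)
  return _methods._mean(a, axis=axis, dtype=dtype,
  ret = ret.dtype.type(ret / rcount)
```

Run:
```python
import cv2,numpy as np
a=cv2.imread("pics/side0.png")[130:330,200:460];b=cv2.imread("pics/side_end.png")[130:330,200:460]
c=cv2.imread("pics/top0.png")[120:290,150:370];d=cv2.imread("pics/top_end.png")[120:290,150:370]
r1=np.hstack([cv2.resize(x,(400,300)) for x in(a,b)]);r2=np.hstack([cv2.resize(x,(388,300)) for x in(c,d)])
r2=cv2.copyMakeBorder(r2,0,0,0,24,cv2.BORDER_CONSTANT)
cv2.imwrite("pics/cmp.png",np.vstack([r1,r2]))
```

```text
(no output)
```

View pics/cmp.png

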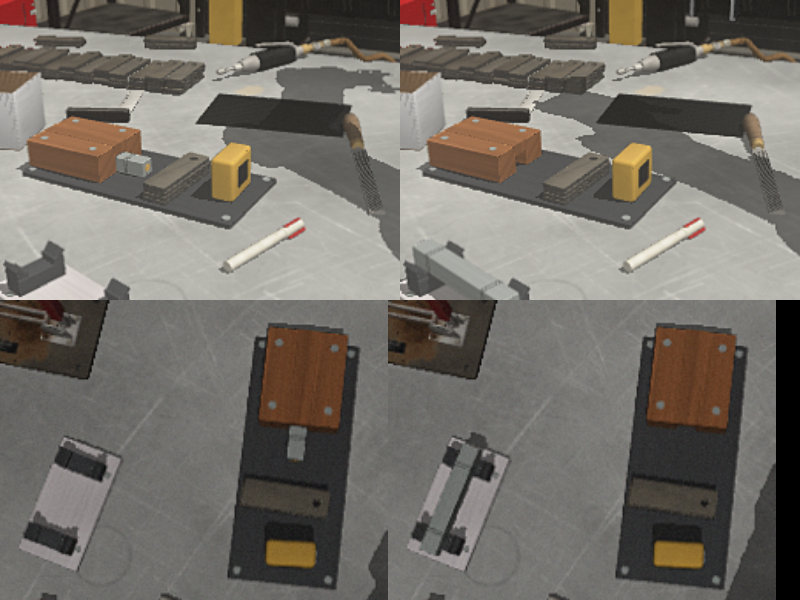

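Left is before and right is after. Tape and stack are back in the same pixels in both views, and the bar lies in both rests. The robot is clear at z 0.19, so I'm handing in.

```bash
python3 -c "
from workcell import bot
print(bot.job_done())"
```

```text
the job is handed in; nothing more can be done
None
```

I finished the job and handed it in at about 46 s of the 136 s allowed; no verdict is reported. I moved the tape measure and then the stack onto the mat and drew the bar straight out of its slot. I regripped it at its middle and laid it in the cradle. Then I put the stack back, and the tape last.

My last checks, from the camera pictures:

| Item | Result |
|---|---|
| **Bar** | Lies in both rests about 1–2 mm from the seat centre, at the right height (centre about 42 mm) and within about 1° of the cradle's axis |
| **Tape** | Upright, within about 2 mm of where it stood |
| **Stack** | Flat, within about 2 mm of where it lay |
| **Robot** | Clear of everything, gripper open |

- **Tape angle:** the two end readings put the tape about 5–6° off square to the station, against roughly 3° at the start. They are noisy, and the limit is 14°.
- **Stack check:** in the final look, only the side camera gave a fit for the stack. The top picture matches the starting one by eye.
- **Camera offset:** the two cameras differed by 2–4 mm throughout. I averaged the starting measurements and compared final positions within the same camera.
- **Contact force:** setting the stack down briefly reached about 27 N vertically at the wrist before I eased off, well under the 120 N limit.

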